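Load three tape rolls on the bench hanger and close its keeper

ROBOT

A 6-joint arm with a two-finger parallel gripper is mounted at the origin on a cart in front of the work surface, level with it; the furniture and walls round the work are solid. World frame = base frame: x ahead of the robot, y to its left, z up, the work surface at z = 0. Lengths are in m, angles in rad, forces in N, time in s.
With the tool pointing down it reaches from about 0.25 to 0.725 m from the base axis. Payload 4 kg.
Tool frame: the origin (TCP) lies midway between the tips of the shut fingers; the grasp point (between the pads) lies 19 mm behind it; z points along the fingers, y is the line along which they close (so a half turn about z gives the same grasp; the last joint's range is limited). The gripper opens to 85 mm and grips with 20 to 120 N. Pads are 22 mm wide; open, the fingers measure 114 mm over their backs; the gripper's body (76 mm by 85 mm) begins 54 mm behind the grasp point. The pads swing forward as they close: fully open they stand 13 mm farther back than shut.
Start: joints at [1.317, 0.241, 0.005, 1.335, 0, 1.571], TCP at [0.126, 0.484, 0.231] pointing down, gripper open.
Joint ranges: [-2.72, 2.72], [-1.05, 1.87], [-1.09, 1.28], [-1.99, 2.15], [-1.42, 1.44], [-3.14, 3.14]. Speed limits (rad/s): [2.79, 2.79, 3.14, 3.14, 3.14, 3.14].

INTERFACE

Orientations are given as a unit quaternion [x, y, z, w].
In Python, from workcell import bot, camera, job_done gives the robot as it stands.
- The arm moves only by the tool carry_out, never from a script. Its argument "plan" is a list of rows, each an object of numbers: "dx", "dy", "dz": the shift along the tool's x, y, z in mm; "twist": the turn about the tool's z in degrees; "fingers": the closure, from -1 (fully open) to 1 (shut). In form: [{"dx": .., "dy": .., "dz": .., "twist": .., "fingers": ..}, ...]. A call has exactly 5 rows; each row is the pose to reach, as a shift and turn from the pose commanded when the call began, along the tool's axes at that moment; what a row does not reach only later rows make up. A row lasts 1/12 s, in which the tool goes at most 41.7 mm and 7.16 degrees, less where a joint would pass 70% of its speed; a pose out of reach is approached as far as the arm can. A call with a gripper value outside its range is refused whole. The fingers move at their own pace and stop on an object; the grip force is fixed at half the most. Time passes only in rows, so rows that repeat a pose let the fingers close, or fill a call up. It gives the time, the measured TCP pose, the force, the opening and the grip force at its end, in the units of the state.
- bot.get_obs(): the state, without advancing time (a new reading comes with each control period).
- camera(name): name is "scene" or "top" or "wrist"; returns a dict with "image" (384x512x3 uint8, red, green, blue), "intrinsics" (3x3 intrinsics, pixels), "eye" and "attitude" of the camera in the world. Camera axes: x right, y down, z forward; pixel columns grow to the right and rows downward; lengths in m; the calibration is good to about 2 mm. A picture is of the moment at which its call begins. There is no depth.
- job_done(): hands the job in; it is judged then, once.
The state is a dict: "clock": time; "joint_pos": joint angles; "joint_vel": joint speeds; "tau": joint torques, N m; "eef_pos": TCP position; "tool_rot": TCP orientation; "ft_force": force on the tool from outside, world axes, zero at the start; "ft_torque": the same for the moment, N m; "grip_width": finger opening in m; "grasp_force": force on a finger pad.
Only numpy, scipy, OpenCV 4.12 (cv2) and the standard library are available. Lean on these libraries where they do the work, as an engineer would, in place of code of your own. Each camera call takes 0.05 s, during which the arm holds its last target. There are 200 camera calls.

TASK

Load the bench tape hanger: take the three masking-tape rolls from the wooden caddy and hang them on the hanger's one peg, the wide blue roll first, then the yellow one, then the narrow green one, and push them back along the peg until they sit snug against the stop disc and each other. Then swing the keeper with the red knob at the end of the peg fully across, so that no roll can come off. Do not drop a roll onto the desk, and leave the other things where they stand.

Things in the scene. Friction and masses are not known exactly. Their poses are not given: they have to be found in the camera images.
- hanger: Tape hanger, fixed: dark steel foot 150 x 100 x 13 mm, a post 36 mm wide, 135 mm high near its +x edge, before it an aluminium stop disc (48 mm across, top 139 mm up), and from the disc one round steel peg, 12 mm thick, level along the hanger's own -x: 56 mm of plain peg, then a fork (12 x 12 mm) to 70 mm that holds the keeper's pin. Origin: centre of the foot's underside, on the desk.
- peg_root (a point): Point on the peg's axis in the face of the stop disc, 35 mm in +x of the hanger's origin and 115 mm above the desk. Axes as the hanger's: the peg runs from here along -x, z is up.
- keeper (a joint): Keeper angle about its upright pin, 63 mm from the disc's face: a steel tongue 10 wide, 6 high, on the peg's axis, 52 mm long from the pin. 0: in line, prolonging the peg to 115 mm (rolls pass over it or hang on it); growing: its end swings to the hanger's -y side; 1.57, its stop: square across, rear face 58 mm from the disc. Starts at 0 to 0.2; light friction (0.02 N m) holds it.
- keeper_knob (a point): Top of the red round thumb knob (10 mm across) that stands on the keeper 47 mm from its pin; its top is 13 mm above the peg's axis, 10 mm proud of the tongue.
- caddy: Wooden roll caddy, fixed: two end boards 76 mm wide, 40 mm high, 200 mm apart outside, joined by two 12 mm dowels along the caddy's x, 44 mm apart, axes 22 mm above the desk. The rolls stand on edge on the dowels, in any order, about 65 mm from one another, their axes along the caddy's x. Origin: centre of its underside, on the desk.
- wide_roll: Blue tape roll on a cardboard core: 24 mm wide, 76 mm outside diameter, bore 50 mm (so the ring is 13 mm thick). 70 g. The origin is the roll's centre; its own z axis is the roll's axis (level while it stands in the caddy or hangs).
- wide_roll_mid (a point): Middle of the blue roll, on its axis half way through its width, axes as the roll's. When the roll hangs on the round peg this point is 19 to 21 mm below the peg's axis; pushed home it is 12 mm from the stop disc's face.
- middle_roll: Yellow tape roll: 18 mm wide, 68 mm outside diameter, bore 54 mm, 50 mm of it surely clear (the ring is 7 to 9 mm thick). 50 g. The origin is the centre of one of its flat faces; its own z axis is the roll's axis (level while it stands in the caddy or hangs).
- middle_roll_mid (a point): Middle of the yellow roll, on its axis half way through its width, axes as the roll's. When the roll hangs on the round peg this point is 19 to 21 mm below the peg's axis; pushed home it is 33 mm from the stop disc's face.
- narrow_roll: Green tape roll: 10 mm wide, 62 mm outside diameter, bore 54 mm, 50 mm of it surely clear (the ring is 4 to 6 mm thick). 30 g. The origin is the centre of one of its flat faces; its own z axis is the roll's axis (level while it stands in the caddy or hangs).
- narrow_roll_mid (a point): Middle of the green roll, on its axis half way through its width, axes as the roll's. When the roll hangs on the round peg this point is 19 to 21 mm below the peg's axis; pushed home it is 47 mm from the stop disc's face.
- jar_4: Bystander, loose: paint jar with white cap, 35 x 35 x 49 mm. Origin: centre of its underside.
- jar_2: Bystander, loose: paint jar with orange cap, 35 x 35 x 49 mm. Origin: centre of its underside.
- jar_5: Bystander, loose: paint jar with purple cap, 35 x 35 x 49 mm. Origin: centre of its underside.
- mix_cup_b: Bystander, loose: small aluminium mixing cup, 36 x 36 x 18 mm. Origin: centre of its underside.
- dropper_0: Bystander, loose: dropper bottle of red paint, 26 x 26 x 74 mm. Origin: centre of its underside.
- dropper_2: Bystander, loose: dropper bottle of tan paint, 26 x 26 x 74 mm. Origin: centre of its underside.
- spring_clamp: Bystander, loose: orange spring clamp lying flat, 27 x 60 x 12 mm. Origin: centre of its underside.
Mind the look-alikes: they are no part of the job. Of the things that look like the wide_roll, the smaller one is meant.

How it is judged:
By the outcome, as a careful person would: the job done as asked, in the order asked, and still so for the second after the job is handed in, with the robot touching nothing.
It also fails if it takes over 72 s, if anything falls off the work surface, if the arm or the gripper's body presses on something with over 40 N, if the wrist force passes 120 N, or if a joint passes its speed limit or range.

## Working session

There is one attempt and no reset: what is moved stays moved. The work goes in short steps, Python scripts to look and compute and a tool call to move; the robot and the scene stay as the last step left them, time stands still between calls to the robot, and variables do not carry over. Pictures are saved under pics/ and viewed, at most 10 in all, crops included, and the job is handed in when it is done.

Besides the shell and the picture viewer there is one more tool, called after "Emit:" by a JSON object that holds its "name" and its "arguments". carry_out: Moves the arm, as the interface text tells. Its arguments: {"type":"object","properties":{"plan":{"type":"array","items":{"type":"object","properties":{"dx":{"type":"number"},"dy":{"type":"number"},"dz":{"type":"number"},"twist":{"type":"number"},"fingers":{"type":"number"}}}}},"required":["plan"]}

```bash
ls; mkdir -p pics; python3 - <<'E'
from workcell import bot,camera
import cv2,numpy as np
o=bot.get_obs();print(o)
for n in["scene","top","wrist"]:
    c=camera(n);cv2.imwrite(f"pics/{n}0.png",c["image"][:,:,::-1]);print(n,c["intrinsics"],c["eye"],c["attitude"])
a=[cv2.imread(f"pics/{n}0.png") for n in["scene","top"]]
E
```

```text
pics
{'clock': 0.0, 'joint_pos': array([1.31703584e+00, 2.41413010e-01, 3.70894021e-03, 1.33518535e+00,
       1.88117722e-05, 1.57077343e+00]), 'joint_vel': array([-0.00011242,  0.00087451, -0.00046045, -0.00039138,  0.00056594,
        0.00068587]), 'tau': array([ 2.16926601e-03, -3.72315788e+01,  2.52410048e+01,  1.69382076e-02,
        2.23455072e-05, -1.01659575e-05]), 'eef_pos': array([0.12535821, 0.48337535, 0.2304071 ]), 'tool_rot': array([ 1.26528672e-01,  9.91962398e-01, -1.03694310e-03, -1.41772370e-04]), 'ft_force': array([-0.0465142 ,  0.81004007, -0.15898183]), 'ft_torque': array([0.00285494, 0.04669943, 0.07144521]), 'grasp_force': 0.0, 'grip_width': 0.08516581099500757}
scene [[362.21258422   0.         259.22441409]
 [  0.         362.21258422 192.72045867]
 [  0.           0.           1.        ]] [ 0.20564493 -0.57036885  0.77327528] [ 0.88803395 -0.21656591  0.09806091 -0.39354665]
top [[450.43706277   0.         260.41446907]
 [  0.         450.43706277 192.12388577]
 [  0.           0.           1.        ]] [0.3795985  0.05420722 1.29429071] [-0.70189063  0.70889742 -0.05238632  0.04549365]
wrist [[326.59083922   0.         257.90506262]
 [  0.         326.59083922 187.03985543]
 [  0.           0.           1.        ]] [0.04288649 0.50507937 0.37289853] [0.77947058 0.60378555 0.10124622 0.13273213]
```

View pics/scene0.png

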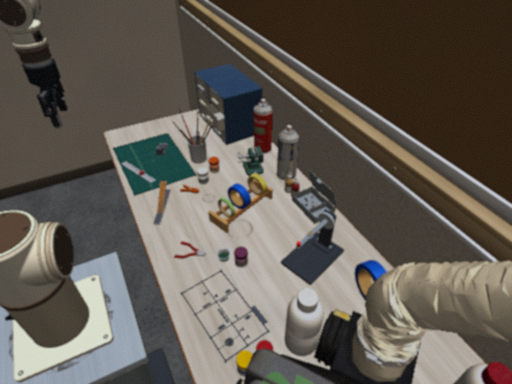

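View pics/top0.png

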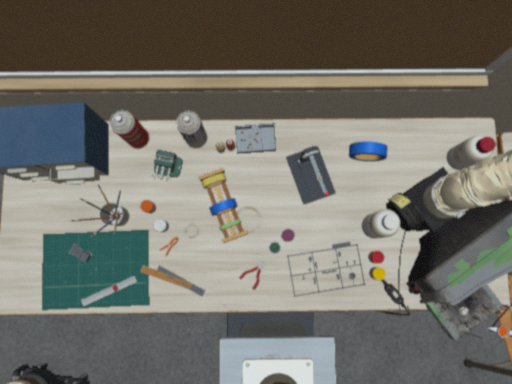

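The top picture shows the caddy from about (213,178) to (233,235), with yellow at (213,180), blue at (222,207) and green at (229,225). The hanger foot is at (311,175) and the red knob near (324,195).

Candidates for the wide blue roll are the caddy one, top (222,207), and the larger loose one, top (368,150). I choose the smaller one in the caddy. The faint rings near (248,215) are marks on the desk.

I'll check this choice in a close crop.

```bash
cat > h.py <<'E'
import numpy as np,cv2
from scipy.spatial.transform import Rotation as R
from workcell import bot,camera
def ray(c,u,v):
    d=R.from_quat(c["attitude"]).as_matrix()@np.linalg.inv(c["intrinsics"])@[u,v,1]
    return np.array(c["eye"]),d/np.linalg.norm(d)
def onz(c,u,v,z):
    e,d=ray(c,u,v);return e+d*(z-e[2])/d[2]
def proj(c,p):
    q=c["intrinsics"]@(R.from_quat(c["attitude"]).as_matrix().T@(np.array(p)-c["eye"]));return q[:2]/q[2]
def tri(*rs):
    A=sum(np.eye(3)-np.outer(d,d) for e,d in rs);b=sum((np.eye(3)-np.outer(d,d))@e for e,d in rs);return np.linalg.solve(A,b)
def save(c,n,box,k):
    x0,y0,x1,y1=box;i=c["image"][y0:y1,x0:x1,::-1];cv2.imwrite(f"pics/{n}.png",cv2.resize(i,None,fx=k,fy=k,interpolation=cv2.INTER_CUBIC))
def masks(c):
    h=cv2.cvtColor(c["image"],cv2.COLOR_RGB2HSV)
    return dict(blue=cv2.inRange(h,(105,150,60),(125,255,255)),yellow=cv2.inRange(h,(22,110,90),(32,255,255)),green=cv2.inRange(h,(35,70,60),(60,255,255)),red=cv2.inRange(h,(0,150,90),(6,255,255)))
E
python3 - <<'E'
from h import *
t=camera("top");s=camera("scene")
a=t["image"][125:255,185:345,::-1];cv2.imwrite("pics/crop1.png",np.hstack([cv2.resize(a,(640,520),interpolation=2)]))
for c,n in((t,"top"),(s,"scene")):
    for k,m in masks(c).items():
        N,l,st,ce=cv2.connectedComponentsWithStats(m)
        print(n,k,[(st[i].tolist(),ce[i].round(1).tolist()) for i in range(1,N) if st[i][4]>8 ])
for u,v in((222,207),(213,180),(229,225)):print(onz(t,u,v,.07).round(3))
print(onz(t,311,175,.0),proj(bot and t,bot.get_obs()["eef_pos"]))
E
```

```text
top blue [([350, 142, 36, 16, 391], [368.0, 148.3]), ([211, 199, 25, 15, 186], [222.8, 205.5])]
top yellow [([202, 173, 23, 14, 172], [213.1, 178.9]), ([401, 199, 6, 4, 16], [403.5, 200.8]), ([372, 268, 13, 12, 132], [378.1, 273.4])]
top green [([220, 220, 20, 10, 73], [229.6, 224.1]), ([509, 229, 3, 6, 10], [510.1, 231.7]), ([459, 238, 53, 44, 411], [492.4, 257.8]), ([479, 252, 10, 7, 30], [482.8, 254.6]), ([449, 262, 19, 19, 100], [459.0, 269.7]), ([450, 279, 8, 8, 24], [453.5, 282.8]), ([432, 310, 7, 9, 23], [435.6, 313.8])]
top red []
scene blue [([230, 184, 20, 24, 169], [242.1, 192.9]), ([361, 261, 25, 19, 238], [374.0, 268.5])]
scene yellow [([250, 174, 17, 16, 108], [259.4, 180.3]), ([338, 312, 11, 7, 49], [342.9, 315.2]), ([236, 350, 17, 19, 224], [243.6, 358.3])]
scene green [([220, 198, 14, 17, 65], [228.3, 204.2]), ([267, 372, 22, 12, 154], [276.9, 378.0]), ([295, 375, 18, 9, 93], [301.4, 380.4]), ([263, 380, 7, 4, 17], [265.5, 381.9])]
scene red [([294, 185, 4, 3, 9], [295.7, 185.8]), ([183, 243, 13, 8, 20], [189.6, 245.8]), ([297, 242, 3, 4, 10], [298.0, 243.3]), ([176, 253, 20, 5, 23], [185.5, 255.2])]
[0.51  0.147 0.07 ]
[0.585 0.171 0.07 ]
[0.461 0.128 0.07 ]
[ 0.60910498 -0.10763073  0.        ] [ 66.4986206  371.00777757]
```

View pics/crop1.png

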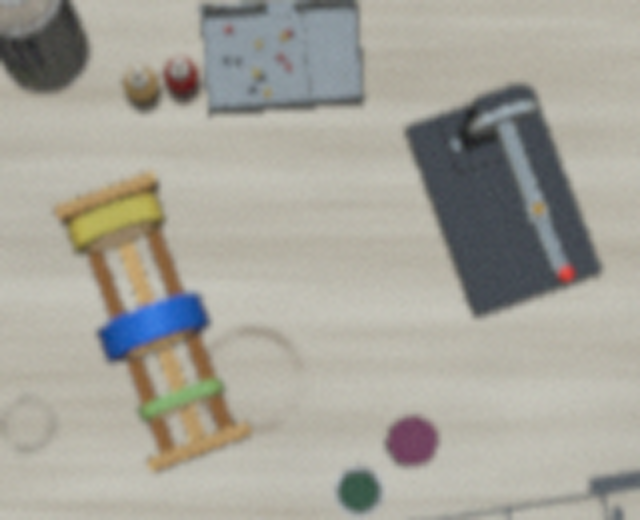

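The crop confirms the choice: yellow, blue and green are in the caddy at crop (115,222), (155,325) and (180,398). The hanger peg runs from (505,120) to the knob at (567,273). Next I'll plan a move to view the caddy from above with the wrist camera.

```bash
cat >> h.py <<'E'
def start():
    o=bot.get_obs();m=R.from_quat(o["tool_rot"]).as_matrix();return o["eef_pos"],np.degrees(np.arctan2(m[1,1],m[0,1]))
def chain(ps,p0=None):
    "waypoints (x,y,z,yaw of tool y in deg); prints dx dy dz twist for each, each as its own call"
    p,y=start() if p0 is None else (np.array(p0[:3]),p0[3])
    for w in ps:
        a=np.radians(y);Y=np.array([np.cos(a),np.sin(a),0]);Z=np.array([0,0,-1.]);X=np.cross(Y,Z)
        d=(np.array(w[:3])-p)*1000;print(np.round([d@X,d@Y,d@Z,-(w[3]-y)],1),"dist",np.linalg.norm(d).round())
        p,y=np.array(w[:3]),w[3]
E
python3 - <<'E'
from h import *
t=camera("top")
c=[onz(t,185.5+u/4-.5,125+v/4-.5,.013)[:2] for u,v in((405,130),(535,85),(600,268),(478,315))];c=np.array(c)
print(c.round(3),c.mean(0))
for a,b in((0,1),(1,2),(2,3),(3,0)):
    d=c[b]-c[a];print(np.linalg.norm(d),np.degrees(np.arctan2(d[1],d[0])))
k=onz(t,185+567/4-.5,125+273/4-.5,.125);print("knob",k)
# caddy: end boards top z .04
e=[onz(t,185+u/4-.5,125+v/4-.5,.04)[:2] for u,v in((58,212),(156,178),(250,430),(152,465))]
print("caddy",np.round(e,3),np.mean(e,0)); d=(e[1]+e[0]-e[2]-e[3]);print(np.degrees(np.arctan2(d[1],d[0])))
chain([(.47,.12,.27,112)])
E
```

```text
[[ 0.661 -0.035]
 [ 0.693 -0.131]
 [ 0.558 -0.174]
 [ 0.525 -0.085]] [ 0.6091387  -0.10634986]
0.10093004618158243 -71.10359208733689
0.14186502428239167 -162.36836892493724
0.09465262140600847 110.51615855112256
0.14454100397155129 20.15860074465081
knob [ 0.53931056 -0.13082656  0.125     ]
caddy [[0.598 0.214]
 [0.621 0.145]
 [0.443 0.079]
 [0.42  0.147]] [0.52041048 0.14636703]
20.276839561449588
[-424.8 -265.6  -39.   -36.5] dist 503.0
```

Emit:
{"name": "carry_out", "arguments": {"plan": [{"dx":-28,"dy":-18,"dz":-8,"fingers":-1},{"dx":-60,"dy":-37,"dz":-16,"fingers":-1},{"dx":-93,"dy":-58,"dz":-24,"fingers":-1},{"dx":-126,"dy":-79,"dz":-32,"fingers":-1},{"dx":-159,"dy":-100,"dz":-39,"fingers":-1}]}}

```text
$.plan[0]: bad value
```

Emit:
{"name": "carry_out", "arguments": {"plan": [{"dx":-33,"dy":-21,"fingers":-1},{"dx":-66,"dy":-42,"fingers":-1},{"dx":-99,"dy":-62,"fingers":-1},{"dx":-132,"dy":-83,"fingers":-1},{"dx":-163,"dy":-102,"fingers":-1}]}}

```text
$.plan[0]: bad value
```

Emit:
{"name": "carry_out", "arguments": {"plan": [{"dx":-30,"dy":-19,"twist":-7,"fingers":-1},{"dx":-60,"dy":-38,"twist":-14,"fingers":-1},{"dx":-90,"dy":-55,"twist":-21,"fingers":-1},{"dx":-102,"dy":-63,"twist":-28,"fingers":-1},{"dx":-102,"dy":-63,"twist":-35,"fingers":-1}]}}

```text
$.plan[0]: bad value
```

```bash
python3 - <<'E'
from h import *
c=camera("wrist");print(start(),bot.get_obs()["clock"],c["eye"])
save(c,"wrist1",(0,0,512,384),1.5)
for k,m in masks(c).items():
    N,l,st,ce=cv2.connectedComponentsWithStats(m)
    print(k,[(st[i].tolist(),ce[i].round(1).tolist()) for i in range(1,N) if st[i][4]>60 ])
E
```

```text
(array([0.12549621, 0.48384748, 0.23107193]), np.float64(75.45891463748043)) 0.35 [0.04293524 0.50526734 0.37338724]
blue []
yellow []
green []
red [([261, 273, 12, 13, 90], [266.5, 279.1])]
```

View pics/wrist1.png

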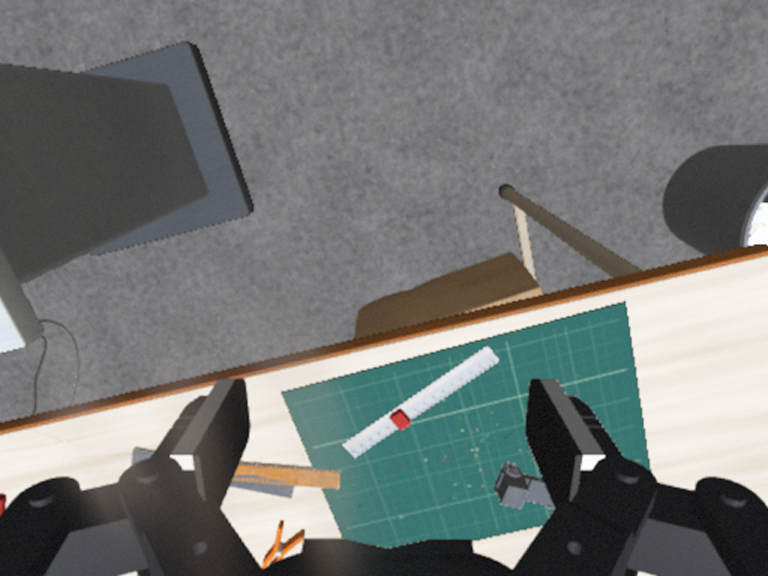

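The moves were refused because rows need every key, so this picture shows the start pose: the cutting mat lies below and the fingers are at (235,400) and (535,400). I'll resend with full rows.

Emit:
{"name": "carry_out", "arguments": {"plan": [{"dx":-28,"dy":-18,"dz":-8,"twist":0,"fingers":-1},{"dx":-60,"dy":-37,"dz":-16,"twist":0,"fingers":-1},{"dx":-93,"dy":-58,"dz":-24,"twist":0,"fingers":-1},{"dx":-126,"dy":-79,"dz":-32,"twist":0,"fingers":-1},{"dx":-159,"dy":-100,"dz":-39,"twist":0,"fingers":-1}]}}

```text
clock: 0.77
eef_pos: [0.2551, 0.346, 0.2709]
tool_rot: [0.126, 0.992, 0.0, 0.0]
ft_force: [0.6, -0.1, 0.4]
grip_width: 0.0851
grasp_force: 0.0
```

Emit:
{"name": "carry_out", "arguments": {"plan": [{"dx":-33,"dy":-21,"dz":0,"twist":0,"fingers":-1},{"dx":-66,"dy":-42,"dz":0,"twist":0,"fingers":-1},{"dx":-99,"dy":-62,"dz":0,"twist":0,"fingers":-1},{"dx":-132,"dy":-83,"dz":0,"twist":0,"fingers":-1},{"dx":-163,"dy":-102,"dz":0,"twist":0,"fingers":-1}]}}

```text
clock: 1.18
eef_pos: [0.3876, 0.2057, 0.2706]
tool_rot: [0.127, 0.992, 0.0, 0.0]
ft_force: [0.4, 0.9, 0.5]
grip_width: 0.0854
grasp_force: 0.0
```

Emit:
{"name": "carry_out", "arguments": {"plan": [{"dx":-30,"dy":-19,"dz":0,"twist":-7,"fingers":-1},{"dx":-60,"dy":-38,"dz":0,"twist":-14,"fingers":-1},{"dx":-90,"dy":-55,"dz":0,"twist":-21,"fingers":-1},{"dx":-102,"dy":-63,"dz":0,"twist":-28,"fingers":-1},{"dx":-102,"dy":-63,"dz":0,"twist":-35,"fingers":-1}]}}

```text
clock: 1.6
eef_pos: [0.4718, 0.1182, 0.2699]
tool_rot: [-0.168, 0.986, -0.001, 0.0]
ft_force: [-0.3, 0.7, 1.0]
grip_width: 0.0855
grasp_force: 0.0
```

```bash
python3 - <<'E'
from h import *
c=camera("wrist");print(start(),bot.get_obs()["clock"],c["eye"],c["attitude"])
save(c,"wrist2",(0,0,512,384),1.5)
for k,m in masks(c).items():
    N,l,st,ce=cv2.connectedComponentsWithStats(m)
    print(k,[(st[i].tolist(),ce[i].round(1).tolist()) for i in range(1,N) if st[i][4]>60 ])
E
```

```text
(array([0.47059686, 0.11927841, 0.26988591]), np.float64(109.68196415480686)) 1.65 [0.39117777 0.09030616 0.4122346 ] [0.5693289  0.80500563 0.13551495 0.0972946 ]
blue [([237, 187, 65, 30, 1322], [268.9, 203.5])]
yellow [([242, 250, 54, 23, 686], [268.5, 263.3])]
green [([242, 143, 54, 16, 506], [268.3, 152.6])]
red [([236, 0, 14, 14, 96], [242.3, 6.1]), ([240, 5, 54, 18, 349], [267.7, 16.0])]
```

View pics/wrist2.png

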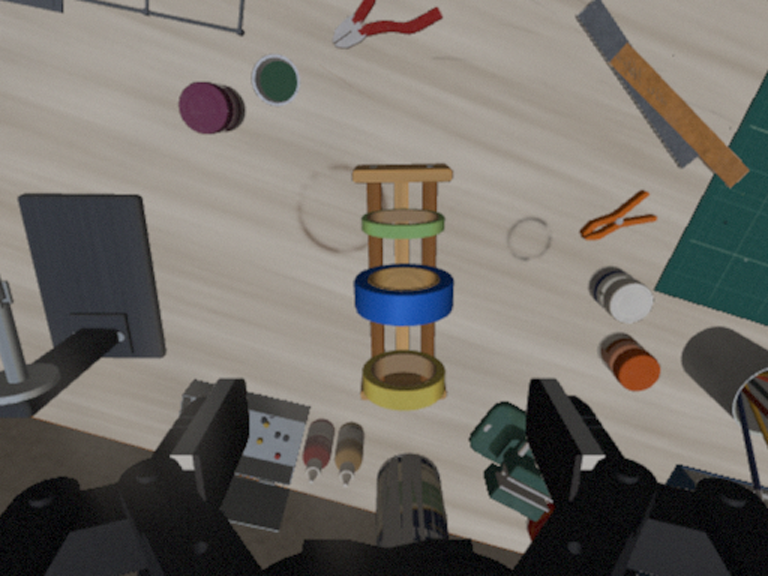

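The wrist view shows green at (268,153), blue at (269,203) and yellow at (268,263) native pixels, with the caddy axis vertical. The hanger foot corners are at (13,130), (95,130) and (109,238).

```bash
python3 - <<'E'
from h import *
c=camera("wrist");M=masks(c)
for k,(zc,r,w) in dict(blue=(.0601,.038,.024),yellow=(.0554,.034,.018),green=(.0518,.031,.010)).items():
    m=M[k]
    if k!="blue":m=m.copy();
    ys,xs=np.nonzero(m);s=(xs>225)&(xs<310)&(ys>120);ys,xs=ys[s],xs[s]
    l,r_=xs.min(),xs.max()+1;mid=(l+r_)/2
    b=ys[abs(xs-mid)<5].max()+.5
    p=onz(c,mid-.5,b,zc+r); wl=onz(c,l-.5,ys[xs==l].mean(),zc);wr=onz(c,r_-.5,ys[xs==r_-1].mean(),zc)
    ax=np.array([np.cos(np.radians(20)),np.sin(np.radians(20)),0])
    print(k,"rear top",p.round(4),"centre",(p-ax*w/2).round(4),"width",np.linalg.norm(wl-wr).round(4),"side mid",((wl+wr)/2).round(4))
f=np.array([onz(c,u/1.5-.3,v/1.5-.3,.013) for u,v in((20,197),(142,194),(164,357))])
print(f.round(4),[np.degrees(np.arctan2(*(f[b]-f[a])[1::-1])) for a,b in((0,1),(1,2))],[np.linalg.norm(f[b]-f[a]) for a,b in((0,1),(1,2))],(f[0]+f[2])/2)
d=[onz(c,u/1.5-.3,v/1.5-.3,.028) for u,v in((376,240),(376,350),(430,240),(430,350))]
for a,b in((0,1),(2,3)):print(np.degrees(np.arctan2(*(d[b]-d[a])[1::-1])))
E
```

```text
blue rear top [0.5219 0.1479 0.0981] centre [0.5107 0.1438 0.0981] width 0.0749 side mid [0.5112 0.145  0.0601]
yellow rear top [0.592  0.1734 0.0894] centre [0.5836 0.1703 0.0894] width 0.0675 side mid [0.59   0.1735 0.0554]
green rear top [0.4667 0.1274 0.0828] centre [0.462  0.1257 0.0828] width 0.0607 side mid [0.4631 0.1268 0.0518]
[[ 0.554  -0.169   0.013 ]
 [ 0.518  -0.0758  0.013 ]
 [ 0.6591 -0.0298  0.013 ]] [np.float64(111.13473770004849), np.float64(18.06194933433508)] [np.float64(0.09994929784166956), np.float64(0.14840709739934452)] [ 0.60656199 -0.09938322  0.013     ]
19.29081053847862
21.363380963243543
```

```bash
python3 - <<'E'
from h import *
chain([(.511,.1443,.15,110.3),(.511,.1443,.04,110.3)])
E
```

```text
[-46.8   9.4 120.   -1.1] dist 129.0
[  0.   0. 110.  -0.] dist 110.0
```

Emit:
{"name": "carry_out", "arguments": {"plan": [{"dx":-12,"dy":2,"dz":25,"twist":-1,"fingers":-1},{"dx":-26,"dy":5,"dz":60,"twist":-1,"fingers":-1},{"dx":-40,"dy":8,"dz":95,"twist":-1,"fingers":-1},{"dx":-47,"dy":9.4,"dz":120,"twist":-1,"fingers":-1},{"dx":-47,"dy":9.4,"dz":120,"twist":-1,"fingers":-1}]}}

```text
clock: 2.12
eef_pos: [0.5073, 0.1457, 0.1446]
tool_rot: [-0.176, 0.984, -0.0, -0.005]
ft_force: [-0.7, -0.3, -0.7]
grip_width: 0.0856
grasp_force: 0.0
```

Emit:
{"name": "carry_out", "arguments": {"plan": [{"dx":0,"dy":0,"dz":22,"twist":0,"fingers":-1},{"dx":0,"dy":0,"dz":50,"twist":0,"fingers":-1},{"dx":0,"dy":0,"dz":78,"twist":0,"fingers":-1},{"dx":0,"dy":0,"dz":100,"twist":0,"fingers":-1},{"dx":0,"dy":0,"dz":110,"twist":0,"fingers":-1}]}}

```text
clock: 2.53
eef_pos: [0.5089, 0.1454, 0.0392]
tool_rot: [-0.176, 0.984, -0.0, -0.002]
ft_force: [0.2, -0.2, 0.4]
grip_width: 0.0855
grasp_force: 0.0
```

Emit:
{"name": "carry_out", "arguments": {"plan": [{"dx":0,"dy":0,"dz":0,"twist":0,"fingers":-1},{"dx":0,"dy":0,"dz":0,"twist":0,"fingers":1},{"dx":0,"dy":0,"dz":0,"twist":0,"fingers":1},{"dx":0,"dy":0,"dz":0,"twist":0,"fingers":1},{"dx":0,"dy":0,"dz":0,"twist":0,"fingers":1}]}}

```text
clock: 2.95
eef_pos: [0.5125, 0.146, 0.0427]
tool_rot: [-0.176, 0.984, 0.0, 0.002]
ft_force: [0.5, -0.1, 6.3]
grip_width: 0.0729
grasp_force: 71.2
```

```bash
python3 - <<'E'
from h import *
print(start())
u=np.array([np.cos(np.radians(19.3)),np.sin(np.radians(19.3))]);r=np.array([.641,-.0915])
P=lambda d,z:(*(r-u*d),z,109.3)
chain([(.511,.1443,.2,110.3),P(.16,.2),P(.16,.092),P(.10,.092),P(.014,.092),P(.014,.076)])
E
```

```text
(array([0.51254996, 0.14602998, 0.04271646]), np.float64(110.31470602081299))
[   2.1   -1.1 -157.3    0. ] dist 157.0
[ 119.9 -263.5    0.     1. ] dist 289.0
[  0.   0. 108.  -0.] dist 108.0
[-60.  -0.   0.  -0.] dist 60.0
[-86.   0.   0.  -0.] dist 86.0
[ 0.  0. 16. -0.] dist 16.0
```

The grip width of 73 mm and the upward force show the pads closed above the roll's equator. I'll reopen, go lower and regrip.

Emit:
{"name": "carry_out", "arguments": {"plan": [{"dx":0,"dy":0,"dz":0,"twist":0,"fingers":-1},{"dx":0,"dy":0,"dz":0,"twist":0,"fingers":-1},{"dx":0,"dy":0,"dz":0,"twist":0,"fingers":-1},{"dx":0,"dy":0,"dz":4,"twist":0,"fingers":-1},{"dx":0,"dy":0,"dz":8,"twist":0,"fingers":-1}]}}

```text
clock: 3.37
eef_pos: [0.5107, 0.1455, 0.032]
tool_rot: [-0.177, 0.984, 0.0, 0.0]
ft_force: [0.1, 1.2, -0.6]
grip_width: 0.0857
grasp_force: 0.0
```

Emit:
{"name": "carry_out", "arguments": {"plan": [{"dx":0,"dy":0,"dz":0,"twist":0,"fingers":-1},{"dx":0,"dy":0,"dz":0,"twist":0,"fingers":1},{"dx":0,"dy":0,"dz":0,"twist":0,"fingers":1},{"dx":0,"dy":0,"dz":0,"twist":0,"fingers":1},{"dx":0,"dy":0,"dz":0,"twist":0,"fingers":1}]}}

```text
clock: 3.78
eef_pos: [0.5109, 0.1452, 0.0324]
tool_rot: [-0.176, 0.984, -0.0, 0.0]
ft_force: [0.7, -1.7, 1.8]
grip_width: 0.0735
grasp_force: 69.9
```

Emit:
{"name": "carry_out", "arguments": {"plan": [{"dx":0,"dy":0,"dz":-12,"twist":0,"fingers":1},{"dx":0,"dy":0,"dz":-40,"twist":0,"fingers":1},{"dx":0,"dy":0,"dz":-75,"twist":0,"fingers":1},{"dx":0,"dy":0,"dz":-105,"twist":0,"fingers":1},{"dx":0,"dy":0,"dz":-120,"twist":0,"fingers":1}]}}

```text
clock: 4.2
eef_pos: [0.5122, 0.1461, 0.156]
tool_rot: [-0.177, 0.984, 0.001, 0.002]
ft_force: [0.9, -0.4, -0.5]
grip_width: 0.0736
grasp_force: 70.1
```

Emit:
{"name": "carry_out", "arguments": {"plan": [{"dx":10,"dy":-20,"dz":0,"twist":0,"fingers":1},{"dx":25,"dy":-52,"dz":0,"twist":0,"fingers":1},{"dx":42,"dy":-88,"dz":0,"twist":0,"fingers":1},{"dx":60,"dy":-125,"dz":0,"twist":0,"fingers":1},{"dx":76,"dy":-160,"dz":0,"twist":0,"fingers":1}]}}

```text
clock: 4.62
eef_pos: [0.4941, -0.0323, 0.1521]
tool_rot: [-0.177, 0.984, 0.0, -0.0]
ft_force: [1.1, 0.4, -1.1]
grip_width: 0.0736
grasp_force: 70.2
```

Emit:
{"name": "carry_out", "arguments": {"plan": [{"dx":17,"dy":-36,"dz":0,"twist":0.5,"fingers":1},{"dx":31,"dy":-70,"dz":0,"twist":1,"fingers":1},{"dx":44,"dy":-98,"dz":0,"twist":1,"fingers":1},{"dx":44,"dy":-103,"dz":0,"twist":1,"fingers":1},{"dx":44,"dy":-103,"dz":0,"twist":1,"fingers":1}]}}

```text
clock: 5.03
eef_pos: [0.4893, -0.1446, 0.152]
tool_rot: [-0.166, 0.986, 0.0, -0.0]
ft_force: [-0.1, -0.7, -1.5]
grip_width: 0.0737
grasp_force: 70.2
```

```bash
python3 - <<'E'
from h import *
print(start())
c=camera("wrist");save(c,"wrist3",(0,0,512,384),1.5)
u=np.array([np.cos(np.radians(19.3)),np.sin(np.radians(19.3))]);r=np.array([.641,-.0915])
for n,d,s,z in(("root",0,0,.115),("pin",.063,0,.118),("knob",.110,0,.128),("disctop",0,0,.139)):
    print(n,proj(c,[*(r-u*d),z]).round(1))
m=cv2.inRange(cv2.cvtColor(c["image"],cv2.COLOR_RGB2HSV),(0,150,90),(8,255,255));N,l,st,ce=cv2.connectedComponentsWithStats(m)
for i in range(1,N):
    if st[i][4]>15:print(st[i],ce[i],onz(c,*ce[i],.126).round(4))
P=lambda d,z:(*(r-u*d),z,109.3)
chain([P(.16,.152),P(.16,.082),P(.10,.082),P(.014,.082),P(.014,.071)])
E
```

```text
(array([ 0.4893067 , -0.14460604,  0.15195126]), np.float64(109.10550456770503))
root [258.2 413.3]
pin [258.  352.5]
knob [257.8 306.4]
disctop [258.2 447.1]
[247 299  16  13 154] [254.5        304.94805195] [ 0.5384 -0.1296  0.126 ]
[-0.3 -1.4 -0.1 -0.1] dist 1.0
[ 0.  0. 70. -0.] dist 70.0
[-60.  -0.   0.  -0.] dist 60.0
[-86.   0.   0.  -0.] dist 86.0
[ 0.  0. 11. -0.] dist 11.0
```

View pics/wrist3.png

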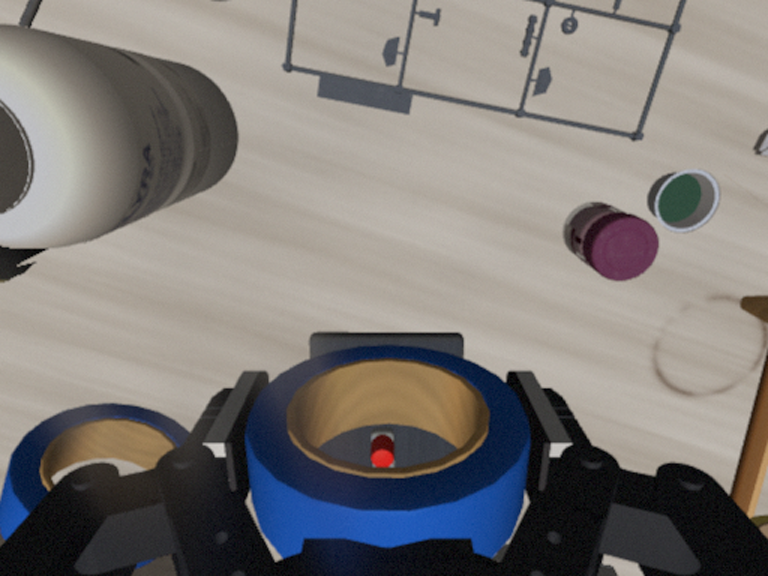

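The blue roll is held straight, and the red knob at (254,305) sits in view through the bore, within 2 mm of my estimate. Now I'll lower and slide on.

Emit:
{"name": "carry_out", "arguments": {"plan": [{"dx":0,"dy":-1,"dz":12,"twist":0,"fingers":1},{"dx":0,"dy":-1,"dz":32,"twist":0,"fingers":1},{"dx":0,"dy":-1,"dz":55,"twist":0,"fingers":1},{"dx":0,"dy":-1,"dz":70,"twist":0,"fingers":1},{"dx":0,"dy":-1,"dz":70,"twist":0,"fingers":1}]}}

```text
clock: 5.5
eef_pos: [0.4871, -0.141, 0.0789]
tool_rot: [-0.169, 0.986, 0.002, -0.003]
ft_force: [0.0, 0.2, -1.1]
grip_width: 0.0737
grasp_force: 70.2
```

Emit:
{"name": "carry_out", "arguments": {"plan": [{"dx":-10,"dy":0,"dz":0,"twist":0,"fingers":1},{"dx":-25,"dy":0,"dz":0,"twist":0,"fingers":1},{"dx":-40,"dy":0,"dz":0,"twist":0,"fingers":1},{"dx":-55,"dy":0,"dz":0,"twist":0,"fingers":1},{"dx":-65,"dy":0,"dz":0,"twist":0,"fingers":1}]}}

```text
clock: 5.92
eef_pos: [0.5545, -0.1209, 0.0842]
tool_rot: [-0.169, 0.986, -0.0, 0.002]
ft_force: [1.7, -0.2, -1.3]
grip_width: 0.0738
grasp_force: 70.2
```

Emit:
{"name": "carry_out", "arguments": {"plan": [{"dx":-15,"dy":0,"dz":0,"twist":0,"fingers":1},{"dx":-33,"dy":0,"dz":0,"twist":0,"fingers":1},{"dx":-53,"dy":0,"dz":0,"twist":0,"fingers":1},{"dx":-68,"dy":0,"dz":0,"twist":0,"fingers":1},{"dx":-72,"dy":0,"dz":0,"twist":0,"fingers":1}]}}

```text
clock: 6.33
eef_pos: [0.6225, -0.0968, 0.0835]
tool_rot: [-0.169, 0.986, -0.0, 0.002]
ft_force: [1.0, 0.1, -1.3]
grip_width: 0.0737
grasp_force: 70.2
```

Emit:
{"name": "carry_out", "arguments": {"plan": [{"dx":-2,"dy":0,"dz":0,"twist":0,"fingers":1},{"dx":-4,"dy":0,"dz":0,"twist":0,"fingers":1},{"dx":-6,"dy":0,"dz":0,"twist":0,"fingers":1},{"dx":-8,"dy":0,"dz":0,"twist":0,"fingers":1},{"dx":-8,"dy":0,"dz":0,"twist":0,"fingers":1}]}}

```text
clock: 6.75
eef_pos: [0.6265, -0.096, 0.0825]
tool_rot: [-0.168, 0.986, -0.0, 0.0]
ft_force: [-0.6, 0.2, -0.4]
grip_width: 0.0739
grasp_force: 70.2
```

Emit:
{"name": "carry_out", "arguments": {"plan": [{"dx":-1,"dy":0,"dz":0,"twist":0,"fingers":1},{"dx":-2,"dy":0,"dz":0,"twist":0,"fingers":1},{"dx":-3,"dy":0,"dz":0,"twist":0,"fingers":1},{"dx":-4,"dy":0,"dz":0,"twist":0,"fingers":1},{"dx":-4,"dy":0,"dz":0,"twist":0,"fingers":1}]}}

```text
clock: 7.17
eef_pos: [0.6266, -0.0959, 0.0821]
tool_rot: [-0.167, 0.986, -0.0, -0.004]
ft_force: [-10.3, -3.4, 4.3]
grip_width: 0.0737
grasp_force: 71.1
```

The roll is against the disc. I'll ease back 3 mm, lower and release.

Emit:
{"name": "carry_out", "arguments": {"plan": [{"dx":2,"dy":0,"dz":0,"twist":0,"fingers":1},{"dx":4,"dy":0,"dz":2,"twist":0,"fingers":1},{"dx":4,"dy":0,"dz":5,"twist":0,"fingers":1},{"dx":4,"dy":0,"dz":8,"twist":0,"fingers":1},{"dx":4,"dy":0,"dz":11,"twist":0,"fingers":1}]}}

```text
clock: 7.58
eef_pos: [0.6266, -0.0958, 0.0709]
tool_rot: [-0.168, 0.986, -0.0, -0.0]
ft_force: [-1.4, -0.5, -0.2]
grip_width: 0.0738
grasp_force: 70.3
```

Emit:
{"name": "carry_out", "arguments": {"plan": [{"dx":0,"dy":0,"dz":0,"twist":0,"fingers":1},{"dx":0,"dy":0,"dz":0,"twist":0,"fingers":1},{"dx":0,"dy":0,"dz":0,"twist":0,"fingers":1},{"dx":0,"dy":0,"dz":0,"twist":0,"fingers":1},{"dx":0,"dy":0,"dz":0,"twist":0,"fingers":1}]}}

```text
clock: 8.0
eef_pos: [0.6265, -0.0957, 0.0712]
tool_rot: [-0.168, 0.986, 0.0, -0.0]
ft_force: [-1.3, 0.5, -1.4]
grip_width: 0.0733
grasp_force: 70.2
```

Emit:
{"name": "carry_out", "arguments": {"plan": [{"dx":0,"dy":0,"dz":1,"twist":0,"fingers":1},{"dx":0,"dy":0,"dz":2,"twist":0,"fingers":1},{"dx":0,"dy":0,"dz":2,"twist":0,"fingers":1},{"dx":0,"dy":0,"dz":2,"twist":0,"fingers":-1},{"dx":0,"dy":0,"dz":2,"twist":0,"fingers":-1}]}}

```text
clock: 8.42
eef_pos: [0.6275, -0.0957, 0.0697]
tool_rot: [-0.168, 0.986, -0.0, 0.001]
ft_force: [0.0, 0.6, -0.5]
grip_width: 0.0853
grasp_force: 0.0
```

Emit:
{"name": "carry_out", "arguments": {"plan": [{"dx":0,"dy":0,"dz":0,"twist":0,"fingers":-1},{"dx":0,"dy":0,"dz":0,"twist":0,"fingers":-1},{"dx":0,"dy":0,"dz":0,"twist":0,"fingers":-1},{"dx":0,"dy":0,"dz":-5,"twist":0,"fingers":-1},{"dx":0,"dy":0,"dz":-15,"twist":0,"fingers":-1}]}}

```text
clock: 8.83
eef_pos: [0.6256, -0.0956, 0.0834]
tool_rot: [-0.168, 0.986, 0.0, -0.001]
ft_force: [-1.4, -0.4, -0.5]
grip_width: 0.0852
grasp_force: 0.0
```

Emit:
{"name": "carry_out", "arguments": {"plan": [{"dx":0,"dy":0,"dz":-15,"twist":0,"fingers":-1},{"dx":0,"dy":0,"dz":-40,"twist":0,"fingers":-1},{"dx":0,"dy":0,"dz":-70,"twist":0,"fingers":-1},{"dx":0,"dy":0,"dz":-95,"twist":0,"fingers":-1},{"dx":0,"dy":0,"dz":-105,"twist":0,"fingers":-1}]}}

```text
clock: 9.25
eef_pos: [0.6289, -0.0961, 0.1951]
tool_rot: [-0.168, 0.986, -0.001, 0.004]
ft_force: [-0.2, -1.0, 0.8]
grip_width: 0.0853
grasp_force: 0.0
```

```bash
python3 - <<'E'
from h import *
print(start());c=camera("top");s=camera("scene")
m=masks(c)["blue"];N,l,st,ce=cv2.connectedComponentsWithStats(m)
print([(st[i],ce[i]) for i in range(1,N) if st[i][4]>20])
a=lambda c,x,y:cv2.resize(c["image"][y:y+65,x:x+65,::-1],(390,390),interpolation=cv2.INTER_CUBIC)
cv2.imwrite("pics/hang1.png",np.hstack([a(c,285,140),a(s,275,210)]))
d=np.array([np.cos(np.radians(20.3)),np.sin(np.radians(20.3))])
ye=np.array([.5836,.1703])-d*.004
chain([(.57,-.10,.19,109.3),(*ye,.19,110.3),(*ye,.031,110.3)])
E
```

```text
(array([ 0.6289028 , -0.09612795,  0.19513359]), np.float64(109.33190998508874))
[(array([376, 143,  10,  15, 109], dtype=int32), array([380.96330275, 149.48623853])), (array([298, 157,  14,  13,  96], dtype=int32), array([304.61458333, 162.625     ]))]
[56.5 15.7  2.8  0. ] dist 59.0
[-98.2 250.5   0.   -1. ] dist 269.0
[  0.   0. 159.  -0.] dist 159.0
```

View pics/hang1.png

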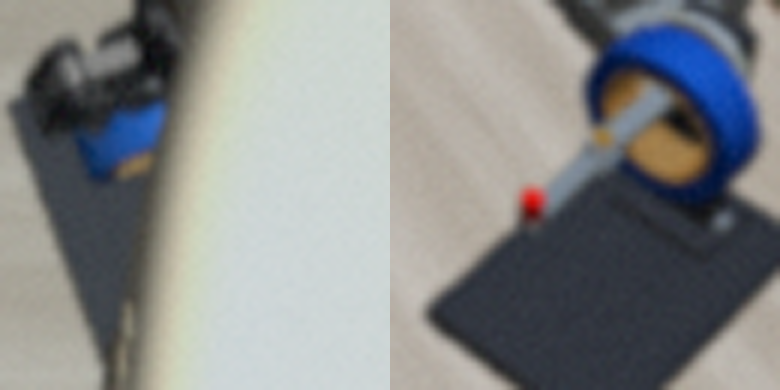

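Left, the top view is mostly hidden by the arm. Right, the blue roll hangs at the disc around scene crop (680,110), with the knob at (532,200). Next is the yellow roll.

Emit:
{"name": "carry_out", "arguments": {"plan": [{"dx":-3,"dy":17,"dz":0,"twist":0,"fingers":-1},{"dx":-8,"dy":50,"dz":0,"twist":0,"fingers":-1},{"dx":-13,"dy":87,"dz":0,"twist":0,"fingers":-1},{"dx":-19,"dy":125,"dz":0,"twist":0,"fingers":-1},{"dx":-25,"dy":163,"dz":0,"twist":0,"fingers":-1}]}}

```text
clock: 9.77
eef_pos: [0.5946, 0.0672, 0.1869]
tool_rot: [-0.167, 0.986, 0.0, -0.002]
ft_force: [-0.4, -0.0, 0.5]
grip_width: 0.0854
grasp_force: 0.0
```

Emit:
{"name": "carry_out", "arguments": {"plan": [{"dx":-6,"dy":38,"dz":5,"twist":-1,"fingers":-1},{"dx":-12,"dy":75,"dz":20,"twist":-1,"fingers":-1},{"dx":-16,"dy":98,"dz":40,"twist":-1,"fingers":-1},{"dx":-16,"dy":103,"dz":55,"twist":-1,"fingers":-1},{"dx":-16,"dy":103,"dz":60,"twist":-1,"fingers":-1}]}}

```text
clock: 10.18
eef_pos: [0.5735, 0.1703, 0.1243]
tool_rot: [-0.178, 0.984, -0.0, -0.004]
ft_force: [-0.5, -0.7, -1.5]
grip_width: 0.0854
grasp_force: 0.0
```

```bash
python3 - <<'E'
from h import *
c=camera("wrist");print(start());save(c,"wy",(100,100,400,384),2)
ys,xs=np.nonzero(masks(c)["yellow"]);print(xs.min(),xs.max(),ys.min(),ys.max())
for p in((.5836,.1703,.0894),):print(proj(c,p))
chain([(.579,.1686,.031,110.3)])
E
```

```text
(array([0.57406697, 0.16891659, 0.12463404]), np.float64(110.45621147373879))
83 302 213 293
[251.7341315 238.65694  ]
[-4.5 -2.  93.6  0.2] dist 94.0
```

View pics/wy.png

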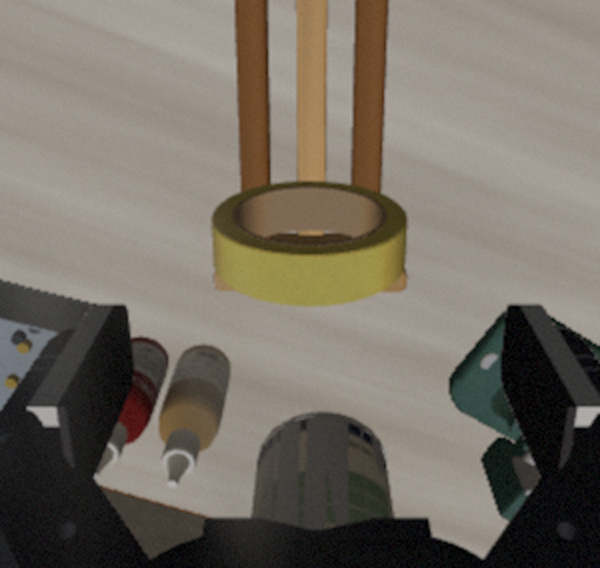

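Yellow sits at native (255,239), as predicted to within 2 mm; the dropper bottles and can are clear. I'll descend and grip.

Emit:
{"name": "carry_out", "arguments": {"plan": [{"dx":-4,"dy":-0.5,"dz":15,"twist":0,"fingers":-1},{"dx":-4.5,"dy":-0.5,"dz":40,"twist":0,"fingers":-1},{"dx":-4.5,"dy":-0.5,"dz":68,"twist":0,"fingers":-1},{"dx":-4.5,"dy":-0.5,"dz":86,"twist":0,"fingers":-1},{"dx":-4.5,"dy":-0.5,"dz":93,"twist":0,"fingers":-1}]}}

```text
clock: 10.65
eef_pos: [0.5797, 0.1676, 0.033]
tool_rot: [-0.175, 0.984, -0.0, -0.003]
ft_force: [-0.4, -0.6, -0.3]
grip_width: 0.0855
grasp_force: 0.0
```

Emit:
{"name": "carry_out", "arguments": {"plan": [{"dx":0,"dy":0,"dz":0,"twist":0,"fingers":-1},{"dx":0,"dy":0,"dz":0,"twist":0,"fingers":1},{"dx":0,"dy":0,"dz":0,"twist":0,"fingers":1},{"dx":0,"dy":0,"dz":0,"twist":0,"fingers":1},{"dx":0,"dy":0,"dz":0,"twist":0,"fingers":1}]}}

```text
clock: 11.07
eef_pos: [0.5835, 0.1708, 0.0389]
tool_rot: [-0.177, 0.984, 0.001, 0.002]
ft_force: [-1.5, 1.1, 4.4]
grip_width: 0.0656
grasp_force: 66.8
```

Emit:
{"name": "carry_out", "arguments": {"plan": [{"dx":0,"dy":0,"dz":0,"twist":0,"fingers":1},{"dx":0,"dy":0,"dz":0,"twist":0,"fingers":1},{"dx":0,"dy":0,"dz":-15,"twist":0,"fingers":1},{"dx":0,"dy":0,"dz":-45,"twist":0,"fingers":1},{"dx":0,"dy":0,"dz":-80,"twist":0,"fingers":1}]}}

```text
clock: 11.48
eef_pos: [0.5797, 0.1688, 0.1151]
tool_rot: [-0.176, 0.984, -0.001, -0.003]
ft_force: [0.1, -0.6, -0.4]
grip_width: 0.0659
grasp_force: 67.0
```

```bash
python3 - <<'E'
from h import *
print(start());o=bot.get_obs();print(o["grip_width"],o["grasp_force"])
u=np.array([np.cos(np.radians(19.3)),np.sin(np.radians(19.3))]);r=np.array([.641,-.0925])
P=lambda d,z:(*(r-u*d),z,109.3)
chain([(.579,.1686,.16,110.3),(.53,.06,.16,109.3),P(.165,.16),P(.165,.086),P(.10,.086),P(.045,.086)])
E
```

```text
(array([0.57974827, 0.16884245, 0.11506339]), np.float64(110.32215199218003))
0.06589042729715967 66.97978005744517
[  0.8   0.  -44.9   0. ] dist 45.0
[ 83.6 -84.9   0.    1. ] dist 119.0
[ 110.6 -180.6    0.    -0. ] dist 212.0
[ 0.  0. 74. -0.] dist 74.0
[-65.   0.   0.  -0.] dist 65.0
[-55.   0.   0.  -0.] dist 55.0
```

Emit:
{"name": "carry_out", "arguments": {"plan": [{"dx":8,"dy":-6,"dz":-20,"twist":0,"fingers":1},{"dx":24,"dy":-25,"dz":-40,"twist":0,"fingers":1},{"dx":45,"dy":-55,"dz":-45,"twist":0,"fingers":1},{"dx":67,"dy":-86,"dz":-45,"twist":0,"fingers":1},{"dx":90,"dy":-118,"dz":-45,"twist":0,"fingers":1}]}}

```text
clock: 11.9
eef_pos: [0.5385, 0.0267, 0.1627]
tool_rot: [-0.177, 0.984, -0.001, 0.001]
ft_force: [0.3, 0.2, -0.4]
grip_width: 0.0661
grasp_force: 67.0
```

Emit:
{"name": "carry_out", "arguments": {"plan": [{"dx":23,"dy":-33,"dz":0,"twist":0.5,"fingers":1},{"dx":46,"dy":-66,"dz":0,"twist":1,"fingers":1},{"dx":70,"dy":-100,"dz":0,"twist":1,"fingers":1},{"dx":92,"dy":-130,"dz":0,"twist":1,"fingers":1},{"dx":105,"dy":-147,"dz":0,"twist":1,"fingers":1}]}}

```text
clock: 12.32
eef_pos: [0.4894, -0.1502, 0.1619]
tool_rot: [-0.166, 0.986, -0.001, -0.0]
ft_force: [0.2, 0.6, -0.4]
grip_width: 0.0658
grasp_force: 67.0
```

Emit:
{"name": "carry_out", "arguments": {"plan": [{"dx":0,"dy":0,"dz":0,"twist":0,"fingers":1},{"dx":0,"dy":0,"dz":0,"twist":0,"fingers":1},{"dx":0,"dy":0,"dz":0,"twist":0,"fingers":1},{"dx":0,"dy":0,"dz":0,"twist":0,"fingers":1},{"dx":0,"dy":0,"dz":0,"twist":0,"fingers":1}]}}

```text
clock: 12.73
eef_pos: [0.4913, -0.1453, 0.1614]
tool_rot: [-0.169, 0.986, -0.0, 0.0]
ft_force: [-0.2, 0.4, -0.8]
grip_width: 0.0656
grasp_force: 67.0
```

```bash
python3 - <<'E'
from h import *
print(start());c=camera("wrist");save(c,"wy2",(80,150,420,384),2);p,y=start()
m=masks(c)["yellow"];ys,xs=np.nonzero(m[:, 150:370]);xs+=150;print("yellow",xs.min(),xs.max(),ys.min(),ys.max())
u=np.array([np.cos(np.radians(19.3)),np.sin(np.radians(19.3)),0])
for h in(.016,.024):  # predicted outline of the front face, roll mid 5 mm ahead of TCP
    o=p+u*(.005-.009)+[0,0,h];v=np.array([-u[1],u[0],0])
    print(h,[proj(c,o+q).round(1).tolist() for q in(v*.034,-v*.034,[0,0,.034],[0,0,.025])])
r=np.array([.641,-.0925]);P=lambda d,z:(*(r-u[:2]*d),z,109.3)
chain([P(.165,.16),P(.165,.088)])
E
```

```text
(array([ 0.49129264, -0.14530894,  0.1613622 ]), np.float64(109.44981558455207))
yellow 181 335 272 352
0.016 [[333.4, 265.9], [181.3, 265.3], [257.1, 319.7], [257.2, 302.6]]
0.024 [[337.5, 276.3], [177.1, 275.8], [257.0, 337.2], [257.1, 317.7]]
[6.2 0.4 1.3 0.2] dist 6.0
[ 0.  0. 72. -0.] dist 72.0
```

View pics/wy2.png

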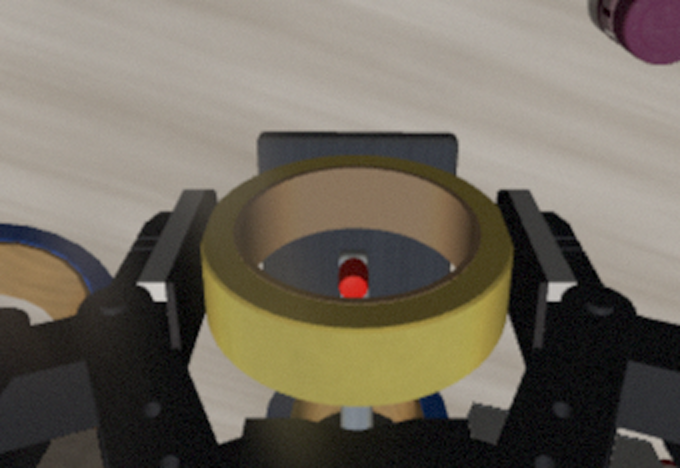

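The yellow roll is held level, centre about 17 mm above TCP, and the knob at native (257,292) is visible through the bore.

Emit:
{"name": "carry_out", "arguments": {"plan": [{"dx":3,"dy":0,"dz":12,"twist":0,"fingers":1},{"dx":3,"dy":0,"dz":32,"twist":0,"fingers":1},{"dx":3,"dy":0,"dz":55,"twist":0,"fingers":1},{"dx":3,"dy":0,"dz":68,"twist":0,"fingers":1},{"dx":3,"dy":0,"dz":68,"twist":0,"fingers":1}]}}

```text
clock: 13.2
eef_pos: [0.4858, -0.1457, 0.0902]
tool_rot: [-0.169, 0.986, 0.001, -0.003]
ft_force: [-1.6, 0.2, -1.1]
grip_width: 0.066
grasp_force: 67.0
```

Emit:
{"name": "carry_out", "arguments": {"plan": [{"dx":-8,"dy":0,"dz":0,"twist":0,"fingers":1},{"dx":-22,"dy":0,"dz":0,"twist":0,"fingers":1},{"dx":-38,"dy":0,"dz":0,"twist":0,"fingers":1},{"dx":-54,"dy":0,"dz":0,"twist":0,"fingers":1},{"dx":-65,"dy":0,"dz":0,"twist":0,"fingers":1}]}}

```text
clock: 13.62
eef_pos: [0.5528, -0.1251, 0.0953]
tool_rot: [-0.169, 0.986, -0.001, 0.002]
ft_force: [0.7, -0.1, -0.4]
grip_width: 0.0657
grasp_force: 67.0
```

Emit:
{"name": "carry_out", "arguments": {"plan": [{"dx":-12,"dy":0,"dz":0,"twist":0,"fingers":1},{"dx":-25,"dy":0,"dz":0,"twist":0,"fingers":1},{"dx":-37,"dy":0,"dz":0,"twist":0,"fingers":1},{"dx":-45,"dy":0,"dz":0,"twist":0,"fingers":1},{"dx":-48,"dy":0,"dz":0,"twist":0,"fingers":1}]}}

```text
clock: 14.03
eef_pos: [0.5972, -0.1092, 0.0946]
tool_rot: [-0.169, 0.986, -0.0, 0.002]
ft_force: [0.3, 0.1, 0.0]
grip_width: 0.0658
grasp_force: 67.0
```

Emit:
{"name": "carry_out", "arguments": {"plan": [{"dx":0,"dy":0,"dz":2,"twist":0,"fingers":1},{"dx":0,"dy":0,"dz":5,"twist":0,"fingers":1},{"dx":0,"dy":0,"dz":8,"twist":0,"fingers":1},{"dx":0,"dy":0,"dz":12,"twist":0,"fingers":1},{"dx":0,"dy":0,"dz":12,"twist":0,"fingers":1}]}}

```text
clock: 14.45
eef_pos: [0.5935, -0.1101, 0.0801]
tool_rot: [-0.168, 0.986, 0.0, -0.001]
ft_force: [-0.1, -0.4, -1.2]
grip_width: 0.0659
grasp_force: 67.0
```

Emit:
{"name": "carry_out", "arguments": {"plan": [{"dx":-2,"dy":0,"dz":0,"twist":0,"fingers":1},{"dx":-4,"dy":0,"dz":0,"twist":0,"fingers":1},{"dx":-6,"dy":0,"dz":0,"twist":0,"fingers":1},{"dx":-8,"dy":0,"dz":0,"twist":0,"fingers":1},{"dx":-8,"dy":0,"dz":0,"twist":0,"fingers":1}]}}

```text
clock: 14.87
eef_pos: [0.603, -0.1072, 0.0815]
tool_rot: [-0.168, 0.986, -0.0, 0.0]
ft_force: [0.3, 0.8, -0.4]
grip_width: 0.0657
grasp_force: 67.0
```

Emit:
{"name": "carry_out", "arguments": {"plan": [{"dx":-1,"dy":0,"dz":0,"twist":0,"fingers":1},{"dx":-2,"dy":0,"dz":0,"twist":0,"fingers":1},{"dx":-3,"dy":0,"dz":0,"twist":0,"fingers":1},{"dx":-3,"dy":0,"dz":0,"twist":0,"fingers":1},{"dx":-3,"dy":0,"dz":0,"twist":0,"fingers":1}]}}

```text
clock: 15.28
eef_pos: [0.6051, -0.1063, 0.0813]
tool_rot: [-0.168, 0.986, -0.0, -0.0]
ft_force: [0.3, 0.0, -0.8]
grip_width: 0.0661
grasp_force: 67.0
```

Emit:
{"name": "carry_out", "arguments": {"plan": [{"dx":-1,"dy":0,"dz":0,"twist":0,"fingers":1},{"dx":-2,"dy":0,"dz":0,"twist":0,"fingers":1},{"dx":-3,"dy":0,"dz":0,"twist":0,"fingers":1},{"dx":-3,"dy":0,"dz":0,"twist":0,"fingers":1},{"dx":-3,"dy":0,"dz":0,"twist":0,"fingers":1}]}}

```text
clock: 15.7
eef_pos: [0.608, -0.1053, 0.0813]
tool_rot: [-0.168, 0.986, -0.0, -0.0]
ft_force: [-0.4, -0.1, -1.3]
grip_width: 0.0661
grasp_force: 67.0
```

Emit:
{"name": "carry_out", "arguments": {"plan": [{"dx":-1,"dy":0,"dz":0,"twist":0,"fingers":1},{"dx":-2,"dy":0,"dz":0,"twist":0,"fingers":1},{"dx":-3,"dy":0,"dz":0,"twist":0,"fingers":1},{"dx":-3,"dy":0,"dz":0,"twist":0,"fingers":1},{"dx":-3,"dy":0,"dz":0,"twist":0,"fingers":1}]}}

```text
clock: 16.12
eef_pos: [0.6085, -0.1051, 0.081]
tool_rot: [-0.168, 0.986, -0.0, -0.002]
ft_force: [-6.2, -2.3, 2.1]
grip_width: 0.066
grasp_force: 67.4
```

```bash
python3 - <<'E'
from h import *
s=camera("scene");w=camera("wrist")
a=cv2.resize(s["image"][205:275,265:345,::-1],(400,350),interpolation=2);b=cv2.resize(w["image"][150:384,124:391,::-1],(400,350),interpolation=2)
cv2.imwrite("pics/y3.png",np.hstack([a,b]))
E
```

```text
(no output)
```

View pics/y3.png

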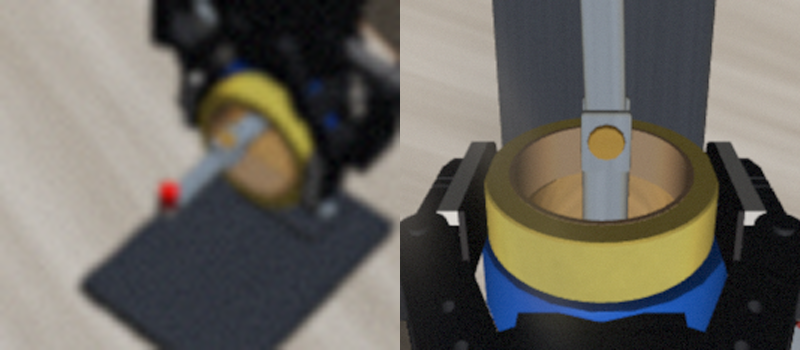

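Right crop: the yellow roll is pressed on the blue one, on the peg. The contact force confirms this. I've used all 10 pictures, so from here I'll check with numbers only. Release yellow.

Emit:
{"name": "carry_out", "arguments": {"plan": [{"dx":2,"dy":0,"dz":0,"twist":0,"fingers":1},{"dx":3,"dy":0,"dz":1,"twist":0,"fingers":1},{"dx":3,"dy":0,"dz":2,"twist":0,"fingers":1},{"dx":3,"dy":0,"dz":3,"twist":0,"fingers":1},{"dx":3,"dy":0,"dz":3,"twist":0,"fingers":1}]}}

```text
clock: 16.63
eef_pos: [0.6085, -0.1053, 0.0794]
tool_rot: [-0.168, 0.986, -0.0, 0.001]
ft_force: [-2.0, -0.4, 4.1]
grip_width: 0.0656
grasp_force: 67.5
```

Emit:
{"name": "carry_out", "arguments": {"plan": [{"dx":0,"dy":0,"dz":0,"twist":0,"fingers":1},{"dx":0,"dy":0,"dz":0,"twist":0,"fingers":-1},{"dx":0,"dy":0,"dz":0,"twist":0,"fingers":-1},{"dx":0,"dy":0,"dz":0,"twist":0,"fingers":-1},{"dx":0,"dy":0,"dz":0,"twist":0,"fingers":-1}]}}

```text
clock: 17.05
eef_pos: [0.608, -0.1052, 0.0779]
tool_rot: [-0.168, 0.986, 0.0, -0.0]
ft_force: [-0.1, -0.4, -1.2]
grip_width: 0.0852
grasp_force: 0.0
```

Emit:
{"name": "carry_out", "arguments": {"plan": [{"dx":0,"dy":0,"dz":-5,"twist":0,"fingers":-1},{"dx":0,"dy":0,"dz":-20,"twist":0,"fingers":-1},{"dx":0,"dy":0,"dz":-45,"twist":0,"fingers":-1},{"dx":0,"dy":0,"dz":-75,"twist":0,"fingers":-1},{"dx":0,"dy":0,"dz":-100,"twist":0,"fingers":-1}]}}

```text
clock: 17.47
eef_pos: [0.608, -0.1053, 0.18]
tool_rot: [-0.168, 0.986, -0.0, 0.0]
ft_force: [0.4, 0.1, 0.4]
grip_width: 0.0855
grasp_force: 0.0
```

```bash
python3 - <<'E'
from h import *
print(start())
d=np.array([np.cos(np.radians(20.3)),np.sin(np.radians(20.3))])
g=np.array([.4620,.1262])-d*.008
chain([(*g,.15,110.3),(*g,.030,110.3)])
E
```

```text
(array([ 0.60800514, -0.10531778,  0.18004849]), np.float64(109.3331520513458))
[ 69.1 266.7  30.   -1. ] dist 277.0
[  0.   0. 120.  -0.] dist 120.0
```

Emit:
{"name": "carry_out", "arguments": {"plan": [{"dx":4,"dy":16,"dz":0,"twist":0,"fingers":-1},{"dx":12,"dy":48,"dz":0,"twist":0,"fingers":-1},{"dx":22,"dy":85,"dz":5,"twist":0,"fingers":-1},{"dx":32,"dy":123,"dz":10,"twist":0,"fingers":-1},{"dx":42,"dy":160,"dz":15,"twist":0,"fingers":-1}]}}

```text
clock: 17.88
eef_pos: [0.5144, 0.0328, 0.1636]
tool_rot: [-0.167, 0.986, 0.0, 0.001]
ft_force: [-0.1, 0.7, 0.8]
grip_width: 0.0856
grasp_force: 0.0
```

Emit:
{"name": "carry_out", "arguments": {"plan": [{"dx":9,"dy":37,"dz":5,"twist":-1,"fingers":-1},{"dx":18,"dy":70,"dz":12,"twist":-1,"fingers":-1},{"dx":25,"dy":96,"dz":20,"twist":-1,"fingers":-1},{"dx":27,"dy":106.5,"dz":35,"twist":-1,"fingers":-1},{"dx":27,"dy":106.5,"dz":45,"twist":-1,"fingers":-1}]}}

```text
clock: 18.3
eef_pos: [0.4529, 0.1255, 0.1181]
tool_rot: [-0.179, 0.984, 0.0, -0.0]
ft_force: [0.5, -0.4, -0.2]
grip_width: 0.085
grasp_force: 0.0
```

Emit:
{"name": "carry_out", "arguments": {"plan": [{"dx":0,"dy":0,"dz":0,"twist":0,"fingers":-1},{"dx":0,"dy":0,"dz":0,"twist":0,"fingers":-1},{"dx":0,"dy":0,"dz":0,"twist":0,"fingers":-1},{"dx":0,"dy":0,"dz":0,"twist":0,"fingers":-1},{"dx":0,"dy":0,"dz":0,"twist":0,"fingers":-1}]}}

```text
clock: 18.72
eef_pos: [0.4555, 0.123, 0.119]
tool_rot: [-0.176, 0.984, 0.0, 0.001]
ft_force: [-0.7, 0.7, 0.1]
grip_width: 0.0852
grasp_force: 0.0
```

```bash
python3 - <<'E'
from h import *
c=camera("wrist");p,y=start();print(p,y)
m=masks(c)["green"];m[:, :190]=0;m[:,330:]=0
N,l,st,ce=cv2.connectedComponentsWithStats(m);i=1+np.argmax(st[1:,4]);print(st[i],ce[i])
ys,xs=np.nonzero(l==i);mid=(xs.min()+xs.max())/2
b=[ys[abs(xs-mid)<4].min(),ys[abs(xs-mid)<4].max()]
print("band rows at centre",b,"rear",onz(c,mid,b[1]+.5,.0828),"front",onz(c,mid,b[0]-.5,.0828))
print("pred rear/front",proj(c,[.4667,.1279,.0828]),proj(c,[.4573,.1245,.0828]))
d=np.array([np.cos(np.radians(20.3)),np.sin(np.radians(20.3))])
chain([(*(np.array([.4620,.1262])-d*.008),.034,110.3)])
E
```

```text
[0.45536053 0.12298438 0.1189407 ] 110.2713328337254
[ 216  206   88   35 1280] [258.93671875 228.99921875]
band rows at centre [np.int64(225), np.int64(240)] rear [0.46615221 0.12817724 0.0828    ] front [0.45598558 0.12439535 0.0828    ]
pred rear/front [258.76656293 241.10392416] [258.90423507 226.40144505]
[ 0.7  0.7 84.9 -0. ] dist 85.0
```

Emit:
{"name": "carry_out", "arguments": {"plan": [{"dx":0.5,"dy":0.7,"dz":15,"twist":0,"fingers":-1},{"dx":0.5,"dy":0.7,"dz":38,"twist":0,"fingers":-1},{"dx":0.5,"dy":0.7,"dz":62,"twist":0,"fingers":-1},{"dx":0.5,"dy":0.7,"dz":78,"twist":0,"fingers":-1},{"dx":0.5,"dy":0.7,"dz":85,"twist":0,"fingers":-1}]}}

```text
clock: 19.18
eef_pos: [0.4525, 0.1231, 0.0314]
tool_rot: [-0.176, 0.984, -0.0, -0.002]
ft_force: [-0.1, -0.5, 0.4]
grip_width: 0.085
grasp_force: 0.0
```

Emit:
{"name": "carry_out", "arguments": {"plan": [{"dx":0,"dy":0,"dz":0,"twist":0,"fingers":-1},{"dx":0,"dy":0,"dz":0,"twist":0,"fingers":-1},{"dx":0,"dy":0,"dz":0,"twist":0,"fingers":-1},{"dx":0,"dy":0,"dz":0,"twist":0,"fingers":-1},{"dx":0,"dy":0,"dz":0,"twist":0,"fingers":1}]}}

```text
clock: 19.6
eef_pos: [0.4549, 0.124, 0.0344]
tool_rot: [-0.176, 0.984, 0.0, 0.001]
ft_force: [-0.1, 0.1, -0.0]
grip_width: 0.0758
grasp_force: 0.0
```

Emit:
{"name": "carry_out", "arguments": {"plan": [{"dx":0,"dy":0,"dz":0,"twist":0,"fingers":1},{"dx":0,"dy":0,"dz":0,"twist":0,"fingers":1},{"dx":0,"dy":0,"dz":0,"twist":0,"fingers":1},{"dx":0,"dy":0,"dz":0,"twist":0,"fingers":1},{"dx":0,"dy":0,"dz":0,"twist":0,"fingers":1}]}}

```text
clock: 20.02
eef_pos: [0.4547, 0.1241, 0.0346]
tool_rot: [-0.177, 0.984, 0.0, 0.001]
ft_force: [-0.9, -0.5, 7.1]
grip_width: 0.0594
grasp_force: 62.7
```

Emit:
{"name": "carry_out", "arguments": {"plan": [{"dx":0,"dy":0,"dz":-8,"twist":0,"fingers":1},{"dx":0,"dy":0,"dz":-30,"twist":0,"fingers":1},{"dx":0,"dy":0,"dz":-65,"twist":0,"fingers":1},{"dx":0,"dy":0,"dz":-100,"twist":0,"fingers":1},{"dx":0,"dy":0,"dz":-125,"twist":0,"fingers":1}]}}

```text
clock: 20.43
eef_pos: [0.4545, 0.124, 0.1616]
tool_rot: [-0.177, 0.984, 0.0, 0.001]
ft_force: [1.6, 0.5, -0.3]
grip_width: 0.0588
grasp_force: 64.4
```

```bash
python3 - <<'E'
from h import *
print(start())
u=np.array([np.cos(np.radians(19.3)),np.sin(np.radians(19.3))]);r=np.array([.641,-.0925])
P=lambda d,z:(*(r-u*d),z,109.3)
chain([P(.165,.16),P(.165,.092),P(.075,.092)])
E
```

```text
(array([0.45452695, 0.12397403, 0.16161948]), np.float64(110.33445412385748))
[  65.3 -264.8    1.6    1. ] dist 273.0
[ 0.  0. 68. -0.] dist 68.0
[-90.   0.   0.  -0.] dist 90.0
```

Emit:
{"name": "carry_out", "arguments": {"plan": [{"dx":5,"dy":-18,"dz":0,"twist":0,"fingers":1},{"dx":12,"dy":-50,"dz":0,"twist":0,"fingers":1},{"dx":21,"dy":-87,"dz":0,"twist":0,"fingers":1},{"dx":30,"dy":-124,"dz":0,"twist":0,"fingers":1},{"dx":39,"dy":-160,"dz":0,"twist":0,"fingers":1}]}}

```text
clock: 20.85
eef_pos: [0.4728, -0.0412, 0.1591]
tool_rot: [-0.177, 0.984, -0.0, 0.0]
ft_force: [0.8, -1.0, -0.4]
grip_width: 0.059
grasp_force: 64.4
```

Emit:
{"name": "carry_out", "arguments": {"plan": [{"dx":9,"dy":-37,"dz":0,"twist":0.5,"fingers":1},{"dx":18,"dy":-71,"dz":0,"twist":1,"fingers":1},{"dx":25,"dy":-98,"dz":0,"twist":1,"fingers":1},{"dx":26,"dy":-105,"dz":0,"twist":1,"fingers":1},{"dx":26,"dy":-105,"dz":0,"twist":1,"fingers":1}]}}

```text
clock: 21.27
eef_pos: [0.4851, -0.1492, 0.1586]
tool_rot: [-0.166, 0.986, -0.0, 0.0]
ft_force: [0.6, 0.3, -0.5]
grip_width: 0.0592
grasp_force: 64.4
```

Emit:
{"name": "carry_out", "arguments": {"plan": [{"dx":0,"dy":0,"dz":12,"twist":0,"fingers":1},{"dx":0,"dy":0,"dz":32,"twist":0,"fingers":1},{"dx":0,"dy":0,"dz":54,"twist":0,"fingers":1},{"dx":0,"dy":0,"dz":67,"twist":0,"fingers":1},{"dx":0,"dy":0,"dz":67,"twist":0,"fingers":1}]}}

```text
clock: 21.68
eef_pos: [0.4823, -0.1448, 0.0885]
tool_rot: [-0.169, 0.986, 0.002, -0.003]
ft_force: [0.8, 0.3, -0.6]
grip_width: 0.0589
grasp_force: 64.4
```

```bash
python3 - <<'E'
from h import *
p,y=start();c=camera("wrist");print(p,y,bot.get_obs()["grip_width"])
m=masks(c)["green"];N,l,st,ce=cv2.connectedComponentsWithStats(m);i=1+np.argmax(st[1:,4]);print(st[i],ce[i])
ys,xs=np.nonzero(l==i);mid=(xs.min()+xs.max())/2;q=ys[abs(xs-mid)<4];print(mid,q.min(),q.max())
u=np.array([np.cos(np.radians(y-90)),np.sin(np.radians(y-90)),0])
print("pred top rear/front edge rows",proj(c,p+u*.012+[0,0,.018+.031]),proj(c,p+u*.002+[0,0,.049]))
k=masks(c)["red"];N,l,st,ce=cv2.connectedComponentsWithStats(k);print("red",[(st[i],ce[i].round()) for i in range(1,N) if st[i][4]>20])
r=np.array([.641,-.0925]);w=u[:2];print("pred knob",proj(c,[*(r-w*.11),.125]))
P=lambda d,z:(*(r-w*d),z,109.3)
chain([P(.165,.092),P(.075,.092)])
E
```

```text
[ 0.4823028  -0.1447932   0.08852313] 109.45342377806328 0.05892644502115679
[ 189  251  138  101 3870] [258.95839793 324.23333333]
257.5 325 351
pred top rear/front edge rows [257.76872297 352.70837008] [257.78505944 330.84529979]
red []
pred knob [249.72240438 408.83308493]
[-1.1 -2.7 -1.8  0.1] dist 3.0
[-90.    0.2   0.   -0. ] dist 90.0
```

Emit:
{"name": "carry_out", "arguments": {"plan": [{"dx":-6,"dy":-0.5,"dz":0,"twist":0,"fingers":1},{"dx":-18,"dy":-0.5,"dz":0,"twist":0,"fingers":1},{"dx":-32,"dy":-0.5,"dz":0,"twist":0,"fingers":1},{"dx":-46,"dy":-0.5,"dz":0,"twist":0,"fingers":1},{"dx":-56,"dy":-0.5,"dz":0,"twist":0,"fingers":1}]}}

```text
clock: 22.15
eef_pos: [0.5408, -0.1285, 0.0932]
tool_rot: [-0.168, 0.986, -0.001, 0.002]
ft_force: [0.3, -0.2, 0.6]
grip_width: 0.0593
grasp_force: 64.4
```

Emit:
{"name": "carry_out", "arguments": {"plan": [{"dx":-10,"dy":0,"dz":0,"twist":0,"fingers":1},{"dx":-20,"dy":0,"dz":0,"twist":0,"fingers":1},{"dx":-30,"dy":0,"dz":0,"twist":0,"fingers":1},{"dx":-35,"dy":0,"dz":0,"twist":0,"fingers":1},{"dx":-35,"dy":0,"dz":0,"twist":0,"fingers":1}]}}

```text
clock: 22.57
eef_pos: [0.5723, -0.1172, 0.0915]
tool_rot: [-0.168, 0.986, -0.0, 0.0]
ft_force: [0.6, 0.2, 0.6]
grip_width: 0.0588
grasp_force: 64.4
```

Emit:
{"name": "carry_out", "arguments": {"plan": [{"dx":0,"dy":0,"dz":2,"twist":0,"fingers":1},{"dx":0,"dy":0,"dz":5,"twist":0,"fingers":1},{"dx":0,"dy":0,"dz":9,"twist":0,"fingers":1},{"dx":0,"dy":0,"dz":13,"twist":0,"fingers":1},{"dx":0,"dy":0,"dz":13,"twist":0,"fingers":1}]}}

```text
clock: 22.98
eef_pos: [0.5712, -0.1179, 0.0795]
tool_rot: [-0.168, 0.986, -0.0, 0.001]
ft_force: [-2.6, 0.4, 9.3]
grip_width: 0.0591
grasp_force: 65.2
```

Emit:
{"name": "carry_out", "arguments": {"plan": [{"dx":-2,"dy":0,"dz":0,"twist":0,"fingers":1},{"dx":-4,"dy":0,"dz":0,"twist":0,"fingers":1},{"dx":-6,"dy":0,"dz":0,"twist":0,"fingers":1},{"dx":-8,"dy":0,"dz":0,"twist":0,"fingers":1},{"dx":-8,"dy":0,"dz":0,"twist":0,"fingers":1}]}}

```text
clock: 23.4
eef_pos: [0.5771, -0.1152, 0.0795]
tool_rot: [-0.168, 0.986, 0.0, -0.001]
ft_force: [-5.7, 0.9, 9.6]
grip_width: 0.0589
grasp_force: 65.5
```

Emit:
{"name": "carry_out", "arguments": {"plan": [{"dx":-1,"dy":0,"dz":0,"twist":0,"fingers":1},{"dx":-2,"dy":0,"dz":0,"twist":0,"fingers":1},{"dx":-3,"dy":0,"dz":0,"twist":0,"fingers":1},{"dx":-4,"dy":0,"dz":0,"twist":0,"fingers":1},{"dx":-4,"dy":0,"dz":0,"twist":0,"fingers":1}]}}

```text
clock: 23.82
eef_pos: [0.5807, -0.114, 0.0794]
tool_rot: [-0.168, 0.986, 0.0, -0.001]
ft_force: [-6.3, 0.2, 9.0]
grip_width: 0.0593
grasp_force: 65.5
```

The roll is resting on the peg. I'll ease up 1.5 mm and keep pushing.

Emit:
{"name": "carry_out", "arguments": {"plan": [{"dx":0,"dy":0,"dz":-1.5,"twist":0,"fingers":1},{"dx":-1,"dy":0,"dz":-1.5,"twist":0,"fingers":1},{"dx":-2,"dy":0,"dz":-1.5,"twist":0,"fingers":1},{"dx":-3,"dy":0,"dz":-1.5,"twist":0,"fingers":1},{"dx":-4,"dy":0,"dz":-1.5,"twist":0,"fingers":1}]}}

```text
clock: 24.23
eef_pos: [0.586, -0.1123, 0.0796]
tool_rot: [-0.168, 0.986, 0.0, -0.0]
ft_force: [-0.4, 0.1, 0.8]
grip_width: 0.0593
grasp_force: 64.6
```

Emit:
{"name": "carry_out", "arguments": {"plan": [{"dx":-1,"dy":0,"dz":0,"twist":0,"fingers":1},{"dx":-2,"dy":0,"dz":0,"twist":0,"fingers":1},{"dx":-3,"dy":0,"dz":0,"twist":0,"fingers":1},{"dx":-4,"dy":0,"dz":0,"twist":0,"fingers":1},{"dx":-4,"dy":0,"dz":0,"twist":0,"fingers":1}]}}

```text
clock: 24.65
eef_pos: [0.5896, -0.1111, 0.0794]
tool_rot: [-0.168, 0.986, -0.0, -0.001]
ft_force: [-0.5, -0.1, 0.1]
grip_width: 0.0589
grasp_force: 64.5
```

Emit:
{"name": "carry_out", "arguments": {"plan": [{"dx":-1,"dy":0,"dz":0,"twist":0,"fingers":1},{"dx":-2,"dy":0,"dz":0,"twist":0,"fingers":1},{"dx":-3,"dy":0,"dz":0,"twist":0,"fingers":1},{"dx":-3,"dy":0,"dz":0,"twist":0,"fingers":1},{"dx":-3,"dy":0,"dz":0,"twist":0,"fingers":1}]}}

```text
clock: 25.07
eef_pos: [0.5899, -0.1109, 0.0791]
tool_rot: [-0.167, 0.986, -0.0, -0.003]
ft_force: [-7.5, -3.0, 0.6]
grip_width: 0.0593
grasp_force: 64.9
```

Firm stop at about 54 mm, which matches the whole stack being snug. Unwind, release, lift.

Emit:
{"name": "carry_out", "arguments": {"plan": [{"dx":1.5,"dy":0,"dz":0.5,"twist":0,"fingers":1},{"dx":2.5,"dy":0,"dz":1,"twist":0,"fingers":1},{"dx":2.5,"dy":0,"dz":1,"twist":0,"fingers":1},{"dx":2.5,"dy":0,"dz":1,"twist":0,"fingers":1},{"dx":2.5,"dy":0,"dz":1,"twist":0,"fingers":-1}]}}

```text
clock: 25.48
eef_pos: [0.5909, -0.1106, 0.0788]
tool_rot: [-0.168, 0.986, 0.0, 0.001]
ft_force: [-0.7, 0.5, 0.4]
grip_width: 0.0697
grasp_force: 0.0
```

Emit:
{"name": "carry_out", "arguments": {"plan": [{"dx":0,"dy":0,"dz":0,"twist":0,"fingers":-1},{"dx":0,"dy":0,"dz":0,"twist":0,"fingers":-1},{"dx":0,"dy":0,"dz":0,"twist":0,"fingers":-1},{"dx":0,"dy":0,"dz":0,"twist":0,"fingers":-1},{"dx":0,"dy":0,"dz":-4,"twist":0,"fingers":-1}]}}

```text
clock: 25.9
eef_pos: [0.5901, -0.1106, 0.0822]
tool_rot: [-0.168, 0.986, 0.0, -0.001]
ft_force: [0.3, 0.5, 0.4]
grip_width: 0.0853
grasp_force: 0.0
```

Emit:
{"name": "carry_out", "arguments": {"plan": [{"dx":0,"dy":0,"dz":-12,"twist":0,"fingers":-1},{"dx":0,"dy":0,"dz":-32,"twist":0,"fingers":-1},{"dx":0,"dy":0,"dz":-58,"twist":0,"fingers":-1},{"dx":0,"dy":0,"dz":-78,"twist":0,"fingers":-1},{"dx":0,"dy":0,"dz":-86,"twist":0,"fingers":1}]}}

```text
clock: 26.32
eef_pos: [0.5923, -0.1111, 0.1728]
tool_rot: [-0.168, 0.986, -0.001, 0.003]
ft_force: [0.5, 0.8, -0.2]
grip_width: 0.0752
grasp_force: 0.0
```

Emit:
{"name": "carry_out", "arguments": {"plan": [{"dx":10,"dy":0,"dz":-5,"twist":0,"fingers":1},{"dx":30,"dy":0,"dz":-10,"twist":0,"fingers":1},{"dx":50,"dy":0,"dz":-10,"twist":0,"fingers":1},{"dx":70,"dy":0,"dz":-10,"twist":0,"fingers":1},{"dx":80,"dy":0,"dz":-10,"twist":0,"fingers":1}]}}

```text
clock: 26.73
eef_pos: [0.5114, -0.1377, 0.1776]
tool_rot: [-0.167, 0.986, 0.001, -0.002]
ft_force: [-0.5, 1.3, 1.1]
grip_width: 0.012
grasp_force: 0.0
```

```bash
python3 - <<'E'
from h import *
p,y=start();print(p,y);c=camera("wrist");M=masks(c)
u=np.array([np.cos(np.radians(19.3)),np.sin(np.radians(19.3)),0]);r=np.array([.641,-.0925,0])
for k in("blue","yellow","green","red"):
    N,l,st,ce=cv2.connectedComponentsWithStats(M[k])
    for i in range(1,N):
        if st[i][4]>40:print(k,st[i],ce[i].round(1))
s=camera("scene");K=masks(s)["red"];N,l,st,ce=cv2.connectedComponentsWithStats(K)
a=[ce[i] for i in range(1,N) if 260<ce[i][0]<330 and 225<ce[i][1]<270];print("scene red",a)
for n,d in(("pin",.063),("knob",.11)):print(n,proj(c,r-u*d+[0,0,.125]).round(1),proj(s,r-u*d+[0,0,.125]).round(1))
for d,zt in((24,.133),(42,.129),(52,.126)):print(d,proj(c,r-u*d/1000+[0,0,zt]).round(1))
E
```

```text
[ 0.51141178 -0.13769939  0.17758068] 109.27365901743015
blue [ 66 240  27   5  46] [ 78.6 242.8]
blue [  14  268  109   71 3066] [ 59.  314.8]
blue [236 351  45  15 413] [258.9 358.4]
yellow [237 331  43  23 811] [258.1 342.5]
green [241 316  38  15 422] [258.1 323.5]
red [249 245  14  13 137] [255.5 250.8]
scene red [array([298.   , 243.375])]
pin [257.3 306.9] [309.5 231.5]
knob [257.3 249.5] [297.1 242.5]
24 [257.3 357.7]
42 [257.3 334.2]
52 [257.3 320.2]
```

The visible bands run on without a gap, and the contact force agrees. The fingers are shut. Next I'll swing the keeper, starting beside the tongue on its +y side.

Emit:
{"name": "carry_out", "arguments": {"plan": [{"dx":-5,"dy":8,"dz":0,"twist":0,"fingers":1},{"dx":-14,"dy":22,"dz":0,"twist":0,"fingers":1},{"dx":-21,"dy":32,"dz":0,"twist":0,"fingers":1},{"dx":-21,"dy":32,"dz":0,"twist":0,"fingers":1},{"dx":-21,"dy":32,"dz":0,"twist":0,"fingers":1}]}}

```text
clock: 27.25
eef_pos: [0.5249, -0.099, 0.1785]
tool_rot: [-0.169, 0.986, -0.0, -0.0]
ft_force: [-0.4, -0.3, 0.1]
grip_width: 0.0002
grasp_force: 0.0
```

Emit:
{"name": "carry_out", "arguments": {"plan": [{"dx":0,"dy":0,"dz":10,"twist":0,"fingers":1},{"dx":0,"dy":0,"dz":30,"twist":0,"fingers":1},{"dx":0,"dy":0,"dz":50,"twist":0,"fingers":1},{"dx":0,"dy":0,"dz":65,"twist":0,"fingers":1},{"dx":0,"dy":0,"dz":70,"twist":0,"fingers":1}]}}

```text
clock: 27.67
eef_pos: [0.5219, -0.1002, 0.1054]
tool_rot: [-0.168, 0.986, 0.001, -0.003]
ft_force: [-0.7, 0.5, -0.6]
grip_width: 0.0001
grasp_force: 0.0
```

Emit:
{"name": "carry_out", "arguments": {"plan": [{"dx":0,"dy":0,"dz":0,"twist":0,"fingers":1},{"dx":0,"dy":0,"dz":0,"twist":0,"fingers":1},{"dx":0,"dy":0,"dz":0,"twist":0,"fingers":1},{"dx":0,"dy":0,"dz":0,"twist":0,"fingers":1},{"dx":0,"dy":0,"dz":0,"twist":0,"fingers":1}]}}

```text
clock: 28.08
eef_pos: [0.5249, -0.1004, 0.1098]
tool_rot: [-0.168, 0.986, -0.0, 0.001]
ft_force: [-0.3, 0.3, 1.0]
grip_width: -0.0002
grasp_force: 0.0
```

```bash
python3 - <<'E'
from h import *
p,y=start();u=np.array([np.cos(np.radians(19.3)),np.sin(np.radians(19.3))]);q=p[:2]-np.array([.641,-.0925])
print("X",-q@u*1000-63,"Y",q@[u[1],-u[0]]*1000,p[2],y)
s=camera("scene");K=masks(s)["red"];N,l,st,ce=cv2.connectedComponentsWithStats(K)
print([ce[i] for i in range(1,N) if 260<ce[i][0]<330 and 225<ce[i][1]<270])
E
```

```text
X 49.194808175376465 Y -30.915863674797883 0.10984924774653064 109.32621553505199
[array([297.88888889, 243.11111111])]
```

Emit:
{"name": "carry_out", "arguments": {"plan": [{"dx":1,"dy":-6,"dz":0,"twist":0,"fingers":1},{"dx":1,"dy":-12,"dz":0,"twist":0,"fingers":1},{"dx":2,"dy":-19,"dz":0,"twist":0,"fingers":1},{"dx":3,"dy":-26,"dz":0,"twist":0,"fingers":1},{"dx":0,"dy":-34,"dz":0,"twist":0,"fingers":1}]}}

```text
clock: 28.55
eef_pos: [0.5348, -0.1332, 0.1087]
tool_rot: [-0.168, 0.986, 0.0, -0.001]
ft_force: [-0.7, 0.8, 0.2]
grip_width: 0.0001
grasp_force: 0.3
```

Emit:
{"name": "carry_out", "arguments": {"plan": [{"dx":-5,"dy":-9,"dz":0,"twist":0,"fingers":1},{"dx":-9,"dy":-13,"dz":0,"twist":0,"fingers":1},{"dx":-13,"dy":-16,"dz":0,"twist":0,"fingers":1},{"dx":-19,"dy":-20,"dz":0,"twist":0,"fingers":1},{"dx":-22,"dy":-22,"dz":0,"twist":0,"fingers":1}]}}

```text
clock: 28.97
eef_pos: [0.5642, -0.1461, 0.1086]
tool_rot: [-0.168, 0.986, -0.0, -0.0]
ft_force: [-0.8, -0.5, 0.2]
grip_width: -0.0001
grasp_force: 0.4
```

Emit:
{"name": "carry_out", "arguments": {"plan": [{"dx":-3,"dy":-1,"dz":0,"twist":0,"fingers":1},{"dx":-6,"dy":-2,"dz":0,"twist":0,"fingers":1},{"dx":-9,"dy":-3,"dz":0,"twist":0,"fingers":1},{"dx":-11,"dy":-3,"dz":0,"twist":0,"fingers":1},{"dx":-11,"dy":-3,"dz":0,"twist":0,"fingers":1}]}}

```text
clock: 29.38
eef_pos: [0.5753, -0.1446, 0.1088]
tool_rot: [-0.168, 0.986, 0.0, 0.0]
ft_force: [-0.5, 0.7, -0.4]
grip_width: -0.0001
grasp_force: 0.0
```

```bash
cat > k.py <<'E'
from h import *
p,y=start();u=np.array([np.cos(np.radians(19.3)),np.sin(np.radians(19.3))]);q=p[:2]-np.array([.641,-.0925])
print("X",-q@u*1000-63,"Y",q@[u[1],-u[0]]*1000,p[2],bot.get_obs()["ft_force"])
n=np.array([u[1],-u[0]])
for cn in("scene","wrist","top"):
    s=camera(cn);K=masks(s)["red"];N,l,st,ce=cv2.connectedComponentsWithStats(K)
    w=[proj(s,[*(np.array([.641,-.0925])-u*.063+.047*(-u*np.cos(t)+n*np.sin(t))),.125]).round(1).tolist() for t in(1,1.2,1.4,1.57)]
    print(cn,[ce[i].round(1).tolist() for i in range(1,N) if st[i][4]>2 and np.hypot(*(ce[i]-w[2]))<40],w)
E
python3 k.py
```

```text
X 16.187919348210755 Y 27.45705444476221 0.10884680492078436 [-0.50445206  0.71302079 -0.39585161]
scene [[326.3, 243.3]] [[316.5, 246.4], [320.2, 245.3], [323.4, 243.7], [325.6, 241.9]]
wrist [] [[229.9, 255.9], [220.9, 272.1], [216.1, 289.0], [215.4, 303.3]]
top [] [[336.6, 180.9], [336.9, 177.4], [336.6, 173.9], [335.7, 171.0]]
```

Emit:
{"name": "carry_out", "arguments": {"plan": [{"dx":-1,"dy":0,"dz":0,"twist":0,"fingers":1},{"dx":-2,"dy":0,"dz":0,"twist":0,"fingers":1},{"dx":-3,"dy":0,"dz":0,"twist":0,"fingers":1},{"dx":-4,"dy":0,"dz":0,"twist":0,"fingers":1},{"dx":-4,"dy":0,"dz":0,"twist":0,"fingers":1}]}}

```text
clock: 29.95
eef_pos: [0.5761, -0.1444, 0.1088]
tool_rot: [-0.167, 0.986, -0.0, -0.003]
ft_force: [-7.2, -1.8, 5.3]
grip_width: -0.0
grasp_force: 3.8
```

```bash
python3 k.py
```

```text
X 15.399119039334494 Y 27.49596715004921 0.10880485231551579 [-7.23471685 -1.78749382  5.30385293]
scene [] [[316.5, 246.4], [320.2, 245.3], [323.4, 243.7], [325.6, 241.9]]
wrist [] [[230.1, 253.8], [221.1, 270.2], [216.3, 287.3], [215.6, 301.7]]
top [] [[336.6, 180.9], [336.9, 177.4], [336.6, 173.9], [335.7, 171.0]]
```

The keeper is at its stop. I'll back away and verify.

Emit:
{"name": "carry_out", "arguments": {"plan": [{"dx":3,"dy":0,"dz":0,"twist":0,"fingers":1},{"dx":10,"dy":0,"dz":0,"twist":0,"fingers":1},{"dx":22,"dy":0,"dz":0,"twist":0,"fingers":1},{"dx":38,"dy":0,"dz":-10,"twist":0,"fingers":1},{"dx":50,"dy":0,"dz":-30,"twist":0,"fingers":1}]}}

```text
clock: 30.52
eef_pos: [0.5286, -0.1597, 0.1363]
tool_rot: [-0.168, 0.986, 0.001, -0.003]
ft_force: [0.6, -0.1, -0.3]
grip_width: -0.0003
grasp_force: 0.0
```

Emit:
{"name": "carry_out", "arguments": {"plan": [{"dx":10,"dy":10,"dz":-25,"twist":0,"fingers":1},{"dx":18,"dy":20,"dz":-50,"twist":0,"fingers":1},{"dx":20,"dy":28,"dz":-60,"twist":0,"fingers":1},{"dx":20,"dy":28,"dz":-60,"twist":0,"fingers":1},{"dx":20,"dy":28,"dz":-60,"twist":0,"fingers":1}]}}

```text
clock: 30.93
eef_pos: [0.5038, -0.1402, 0.199]
tool_rot: [-0.168, 0.986, -0.0, 0.001]
ft_force: [0.8, -0.7, -1.2]
grip_width: 0.0002
grasp_force: 0.0
```

```bash
python3 k.py; python3 - <<'E'
from h import *
c=camera("wrist");M=masks(c)
for k in("blue","yellow","green"):
    N,l,st,ce=cv2.connectedComponentsWithStats(M[k])
    for i in range(1,N):
        if st[i][4]>40 and abs(ce[i][0]-258)<60:print(k,st[i],ce[i].round(1))
u=np.array([np.cos(np.radians(19.3)),np.sin(np.radians(19.3)),0]);r=np.array([.641,-.0925,0])
for d,zt in((0,.133),(24,.133),(24,.129),(42,.129),(42,.126),(52,.126)):print(d,zt,proj(c,r-u*d/1000+[0,0,zt]).round(1))
E
```

```text
X 82.21288663879122 Y -0.34930395282312454 0.19895582065508718 [ 0.80021173 -0.72995644 -1.21255507]
scene [[326.5, 242.2]] [[316.5, 246.4], [320.2, 245.3], [323.4, 243.7], [325.6, 241.9]]
wrist [[200.4, 297.1]] [[205.3, 270.2], [200.4, 279.5], [197.8, 289.3], [197.5, 297.8]]
top [[335.7, 170.7]] [[336.6, 180.9], [336.9, 177.4], [336.6, 173.9], [335.7, 171.0]]
blue [250 344  17  22 298] [258. 355.]
yellow [253 327  11  16 156] [258.  334.9]
0 0.133 [256.6 369.1]
24 0.133 [256.6 346.3]
24 0.129 [256.6 342.5]
42 0.129 [256.6 324.7]
42 0.126 [256.7 322. ]
52 0.126 [256.7 311.8]
```

```bash
python3 - <<'E'
from h import *
u=np.array([np.cos(np.radians(19.3)),np.sin(np.radians(19.3)),0]);r=np.array([.641,-.0925,0])
for cn in("scene","top","wrist"):
    c=camera(cn);M=masks(c)
    for k,d,zt in(("blue",12,.133),("yellow",33,.129),("green",47,.126)):
        e=proj(c,r-u*d/1000+[0,0,zt]);N,l,st,ce=cv2.connectedComponentsWithStats(M[k])
        print(cn,k,"pred",e.round(1),[(st[i].tolist(),ce[i].round(1).tolist()) for i in range(1,N) if st[i][4]>3 and np.hypot(*(ce[i]-e))<40])
E
```

```text
scene blue pred [322.5 217.9] [([315, 214, 21, 24, 182], [327.1, 223.4])]
scene yellow pred [317.2 223.6] [([308, 220, 22, 20, 161], [320.4, 228.2])]
scene green pred [313.6 227.6] [([305, 225, 19, 15, 92], [315.3, 230.4])]
top blue pred [312.6 158.5] [([298, 153, 26, 16, 199], [310.0, 159.4])]
top yellow pred [315.3 166.1] [([303, 161, 23, 14, 134], [313.5, 167.2])]
top green pred [317.  171.3] [([305, 167, 21, 12, 86], [314.9, 171.8])]
wrist blue pred [256.8 357.5] [([250, 343, 17, 23, 292], [258.0, 355.1])]
wrist yellow pred [256.8 333.4] [([253, 327, 11, 16, 150], [258.0, 334.7])]
wrist green pred [256.9 316.6] []
```

All three rolls and the keeper agree across the views, so I'm handing in.

```bash
python3 -c "
from workcell import job_done
print(job_done())"
```

```text
the job is handed in; nothing more can be done
None
```

The job is handed in at about 31 s on the clock: the blue, yellow and green rolls hang in that order, pressed back against the stop disc and each other, and the keeper is fully across at its stop; no verdict came back.

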